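Set the rest bar and offer up the weighted lever on a sample press

ROBOT

A 6-joint arm with a two-finger parallel gripper is mounted at the origin on a cart in front of the work surface, level with it; the furniture and walls round the work are solid. World frame = base frame: x ahead of the robot, y to its left, z up, the work surface at z = 0. Lengths are in m, angles in rad, forces in N, time in s.
With the tool pointing down it reaches from about 0.3 to 0.875 m from the base axis. Payload 6.4 kg.
Tool frame: the origin (TCP) lies on the centre line of the jaws, within the pads' length; the fingertips stand 22 mm ahead of it and the grasp point (between the pads) lies 3 mm ahead of it; z points along the fingers, y is the line along which they close (so a half turn about z gives the same grasp; the last joint's range is limited). The gripper opens to 85 mm and grips with 20 to 120 N. Pads are 22 mm wide; open, the fingers measure 114 mm over their backs; the gripper's body (76 mm by 85 mm) begins 54 mm behind the grasp point. The pads swing forward as they close: fully open they stand 13 mm farther back than shut.
Start: joints at [-1.313, 0.181, 1.607, -0, 1.354, -0.206], TCP at [0.257, -0.514, 0.23] pointing down, gripper open.
Joint ranges: [-2.99, 2.99], [-0.89, 2.07], [0.3, 2.58], [-1.14, 4.28], [0, 2.63], [-3.12, 3.12]. Speed limits (rad/s): [2.57, 2.57, 3.01, 3.14, 3.14, 3.14].

INTERFACE

Orientations are given as a unit quaternion [w, x, y, z].
In Python, from bench import ctrl gives the robot as it stands. The module is installed in compiled form; this text tells all that it offers.
- The arm moves only by the tool servo_tool, never from a script. Its argument "commands" is a list of rows, each a list of 3 entries, a list of its own where there are three numbers: the shift along the tool's x, y, z in mm, then the turn about the tool's z in rad, then the finger opening in mm, from 0 to 85.4. In form: [[[dx, dy, dz], turn, jaw], ...]. A call has 1 to 20 rows; each row shifts and turns the commanded pose from where the row before left it, along the tool's axes as they then stand; what a row does not reach is not made up. A row lasts 1/8 s, in which the tool goes at most 62.5 mm and 10.7 degrees, less where a joint would pass 70% of its speed; a pose out of reach is approached as far as the arm can. A call with a gripper value outside its range is refused whole. The fingers move at their own pace and stop on an object; the grip force is fixed at half the most. Time passes only in rows, so rows that do not move let the fingers close. It gives the time, the measured TCP pose, the force, the opening and the grip force at its end, in the units of the state.
- ctrl.get_obs(): the state, without advancing time (a new reading comes with each control period).
- ctrl.camera(name): name is "side" or "top" or "wrist"; returns a dict with "color" (384x512x3 uint8, red, green, blue), "z_map" (384x512 float32, m along the optical axis (not along the pixel's ray), 0 where there is no reading), "fx", "fy", "cx", "cy" (pixels), "k1" (the pictures are not rectified: a ray, as slopes to the right and down, at radius r is drawn at 1 + k1 r^2 times it, then the intrinsics apply), "R" (3x3) and "t" (3): a world point X has camera coordinates R X + t. Camera axes: x right, y down, z forward; pixel columns grow to the right and rows downward; lengths in m; the calibration is good to about 2 mm. A picture is of the moment at which its call begins.
- ctrl.hand_in(): hands the job in; it is judged then, once.
The state is a dict: "time_s": time; "q": joint angles; "dq": joint speeds; "joint_efforts": joint torques, N m; "eef_pos": TCP position; "eef_rot": TCP orientation; "wrist_force": force on the tool from outside, world axes, zero at the start; "torque": the same for the moment, N m; "opening": opening from 0.0 (shut) to 1.0 (fully open); "grasp_force": force on a finger pad.
Only numpy, scipy, OpenCV 4.12 (cv2) and the standard library are available. Lean on these libraries where they do the work, as an engineer would, in place of code of your own. Each camera call takes 0.05 s, during which the arm holds its last target. There are 200 camera calls.

TASK

Get the small lever press ready for its lever. First lay the loose rest bar across the two notched posts, right down in both notches with its square collars outside the posts, and let go of it. Then pick up the weighted lever at its balance point and hold it level over the press, in line with it, with the pivot boss straight above the slot of the fork and about 30 mm clear of it and the weighted end out over the rest bar; finish while still holding it there (the pivot pin is fitted afterwards), and leave the other things on the bench where they are.

Things in the scene. Friction and masses are not known exactly. Their poses are not given: they have to be found in the camera images.
- press: The lever press, fixed on the worktop: grey base plate 225 x 156 mm, 12 mm high. Origin on the worktop under its middle; +x to the fork at the back (x = 80 mm), -x to the two aluminium posts in front (x = -60, y = 55 and -55 mm), z up. The die and its plunger stand between at x = 22 mm, top at 88 mm. A small pivot pin parked upright in the base stays there.
- bar_seat (a point): Middle between the floors of the posts' two notches, 74 mm above the worktop (x = -60, y = 0 in the press frame, axes as the press). Posts 14 mm thick in y, 40 mm wide in x, tops at 91 mm; notches open upward, 16 mm wide in x, with sloping lead-ins. A seated bar lies along y, its middle 8 mm above this point.
- fork_slot (a point): Middle of the fork's slot at the height of the fork's top, 118 mm above the worktop (x = 80, y = 0 in the press frame, axes as the press). The fork is two upright dark steel cheeks with round tops, 36 mm wide in x, 8 mm thick in y, 28 mm apart, with a cross hole at 100 mm.
- rest_bar: Loose plain steel bar 160 mm long, 12 wide, 16 high, about 0.3 kg, with two square dark collars (24 x 24 x 8 mm) 66 to 74 mm either side of its middle that stop it endways, 4 mm outside the posts when seated. Origin in the bar's middle, y along the bar, z up. It lies on the collars: middle 12 mm, underside 4 mm above the worktop. Both ends are alike.
- lever: Loose cast aluminium lever, 0.265 kg without weight: straight arm 12 mm wide, 20 high, a round boss at one end and a steel weight clamped near the other. Origin on the arm's axis 150 mm from the boss's middle; x along the arm to the weighted end, z up. It lies on boss and weight, its axis 20 mm (arm's underside 10 mm) above the worktop. Grip it across the arm's flat sides.
- lever_pivot (a point): Middle of the lever's pivot boss (x = -150 mm in the lever frame), on the arm's axis; the boss is 40 mm in diameter and 24 mm wide, its bore across the arm. Equipment over 0.2 m high stands along the back of the worktop, from about x = 0.72 m (world) on: keep this long end clear of it when carrying the lever across.
- lever_end (a point): Tip of the lever's arm at the weighted end (x = +150 mm in the lever frame), on the arm's axis.
- poise (a joint): Where the 0.42 kg weight (32 mm long, 44 wide, 40 high, knob on top to 32 mm above the axis) is clamped, 0 to 0.06 m: its middle is 65 mm + this from the lever's origin, towards the tip; over 25 N to shift. Lever and weight together balance not in the middle but on the axis at 23 mm + 0.613 x this value from the lever's origin, between boss and weight.
- beaker: Glass beaker, 55 mm across, 69 mm high, to be left alone; origin under its middle.
- timer: White pocket timer 56 x 62 x 18 mm lying flat, to be left alone; origin under its middle.
- sample_cup: Small sample cup with white lid, 47 mm across, 43 mm high, to be left alone; origin under its middle.
- dropper_bottle: Small dropper bottle, 35 mm across, 88 mm high, to be left alone; origin under its middle.
- petri_dish: Petri dish, 69 mm across, 15 mm high, to be left alone; origin under its middle.
- marker: Marker pen 139 mm long, 13 mm thick, lying along its y, to be left alone; origin under its middle.

How it is judged:
On the way, in this order (a step that is already met when the one before it is completed fails the run):
1. the rest bar lies down in both notches, released and at rest (z of rest_bar in the frame of bar_seat between 0.005 and 0.011 m and x of rest_bar in the frame of bar_seat between -0.004 and 0.004 m and y of rest_bar in the frame of bar_seat between -0.008 and 0.008 m and angle between the y axis of rest_bar and the y axis of press, either way round below 0.06 rad and angle between rest_bar's own z axis and vertical below 0.06 rad and contact force between the fingers and rest_bar below 0.2 N and linear speed of rest_bar below 0.02 m/s), for 0.3 s.
2. the lever is lifted level off the worktop, gripped at its balance point (((value of joint poise between -0.01 and 0.01 m and x of the grasp point in the frame of lever between 0.0112 and 0.0412 m) or (value of joint poise between 0.01 and 0.02 m and x of the grasp point in the frame of lever between 0.0173 and 0.0473 m) or (value of joint poise between 0.02 and 0.03 m and x of the grasp point in the frame of lever between 0.0234 and 0.0534 m) or (value of joint poise between 0.03 and 0.04 m and x of the grasp point in the frame of lever between 0.0296 and 0.0596 m) or (value of joint poise between 0.04 and 0.05 m and x of the grasp point in the frame of lever between 0.0357 and 0.0657 m) or (value of joint poise between 0.05 and 0.08 m and x of the grasp point in the frame of lever between 0.0418 and 0.0718 m)) and height (world z) of lever above 0.05 m and angle between lever's own z axis and vertical below 0.12 rad and contact force between the fingers and lever above 2 N), for 0.3 s.
At the end, for the whole second after the job is handed in: Bar down in both notches (4 mm, 3.4 deg). Lever held still by the fingers alone, gripped within 12 mm of its balance point, level to 3.4 deg, in line to 5.7 deg, weighted end to the front, boss within 12 mm of straight above the slot, its underside 12-55 mm above the fork (z of rest_bar in the frame of bar_seat between 0.005 and 0.011 m and x of rest_bar in the frame of bar_seat between -0.004 and 0.004 m and y of rest_bar in the frame of bar_seat between -0.008 and 0.008 m and angle between the y axis of rest_bar and the y axis of press, either way round below 0.06 rad and angle between each of rest_bar, lever's own z axis and vertical below 0.06 rad and ((value of joint poise between -0.01 and 0.01 m and x of the grasp point in the frame of lever between 0.0112 and 0.0412 m) or (value of joint poise between 0.01 and 0.02 m and x of the grasp point in the frame of lever between 0.0173 and 0.0473 m) or (value of joint poise between 0.02 and 0.03 m and x of the grasp point in the frame of lever between 0.0234 and 0.0534 m) or (value of joint poise between 0.03 and 0.04 m and x of the grasp point in the frame of lever between 0.0296 and 0.0596 m) or (value of joint poise between 0.04 and 0.05 m and x of the grasp point in the frame of lever between 0.0357 and 0.0657 m) or (value of joint poise between 0.05 and 0.08 m and x of the grasp point in the frame of lever between 0.0418 and 0.0718 m)) and horizontal distance between lever_pivot and fork_slot below 0.012 m and z of lever_pivot in the frame of fork_slot between 0.032 and 0.075 m and angle between the x axis of lever and the x axis of press, either way round below 0.1 rad and x of lever_end in the frame of press below -0.1 m and contact force between the fingers and lever above 2 N and contact force between lever and press below 0.2 N and contact force between lever and rest_bar below 0.2 N and linear speed of lever below 0.02 m/s and angular speed of lever below 0.1 rad/s); the arm keeps its last pose, push and grip.
It fails at once if a bystander is pushed more than 30 mm or tipped over (distance of any of beaker, timer, sample_cup, dropper_bottle, petri_dish, marker from where it was at the start of the episode above 0.03 m or angle between any of beaker, timer, sample_cup, dropper_bottle, petri_dish, marker's own z axis and vertical above 0.5 rad).
It also fails if it takes over 64 s, if anything falls off the work surface, if the arm or the gripper's body presses on something with over 40 N, if the wrist force passes 120 N, or if a joint passes its speed limit or range.

## Working session

There is one attempt and no reset: what is moved stays moved. The work goes in short steps, Python scripts to look and compute and a tool call to move; the robot and the scene stay as the last step left them, time stands still between calls to the robot, and variables do not carry over. Pictures are saved under pics/ and viewed, at most 10 in all, crops included, and the job is handed in when it is done.

Besides the shell and the picture viewer there is one more tool, called after ">>>" in YAML: its name, and indented under it one key for each argument. servo_tool: Moves the arm, as the interface text tells. Its arguments: {"type":"object","properties":{"commands":{"type":"array"}},"required":["commands"]}

```bash
mkdir -p pics
cat > h.py <<'E'
import numpy as np, cv2
from bench import ctrl
def cam(n):
    c=ctrl.camera(n); np.savez('%s.npz'%n,**c); return c
def load(n): return dict(np.load('%s.npz'%n))
def K(c): return np.array([[c['fx'],0,c['cx']],[0,c['fy'],c['cy']],[0,0,1.]],float)
def rays(c,uv):
    p=cv2.undistortPoints(np.array(uv,float).reshape(-1,1,2),K(c),np.array([float(c['k1']),0,0,0])).reshape(-1,2)
    d=np.c_[p,np.ones(len(p))]; return -c['R'].T@c['t'], d@c['R']
def onz(c,uv,z):
    o,d=rays(c,uv); return o+d*((z-o[2])/d[:,2])[:,None]
def tri(c1,a,c2,b):
    o1,d1=rays(c1,[a]);o2,d2=rays(c2,[b]);d1=d1[0];d2=d2[0]
    s=np.linalg.lstsq(np.c_[d1,-d2],o2-o1,rcond=None)[0]
    p,q=o1+s[0]*d1,o2+s[1]*d2; return (p+q)/2,np.linalg.norm(p-q)
def cloud(c):
    v,u=np.mgrid[:384,:512]; uv=np.c_[u.ravel(),v.ravel()]
    o,d=rays(c,uv); P=o+d*c['z_map'].reshape(-1,1); P[c['z_map'].ravel()==0]=np.nan
    return P.reshape(384,512,3)
def proj(c,P):
    return cv2.projectPoints(np.array(P,float).reshape(-1,1,3),cv2.Rodrigues(c['R'])[0],c['t'],K(c),np.array([float(c['k1']),0,0,0]))[0].reshape(-1,2)
E
python3 - <<'E'
from h import *
for n in('top','side'):
    c=cam(n); cv2.imwrite(f'pics/{n}.png',cv2.resize(c['color'][...,::-1],(800,600),interpolation=cv2.INTER_CUBIC))
    print(n,-c['R'].T@c['t'],c['R'].round(3).tolist(),c['fx'],c['k1'])
print(ctrl.get_obs())
E
```

```text
top [0.36982595 0.03223014 1.43697369] [[0.005, -1.0, 0.013], [-0.995, -0.007, -0.104], [0.105, -0.012, -0.994]] 416.177868280355 0.04096247162848327
side [ 0.35525476 -0.89096295  0.7929097 ] [[0.983, -0.183, 0.012], [-0.1, -0.591, -0.8], [0.153, 0.786, -0.599]] 346.62282424749515 0.02666560377391904
{'time_s': 0.1, 'q': array([-1.31333139e+00,  1.81480185e-01,  1.60786813e+00,  1.30735041e-05,
        1.35377324e+00, -2.06271871e-01]), 'dq': array([-0.0018594 , -0.00225383, -0.00317945,  0.00127084,  0.00038216,
        0.00101694]), 'joint_efforts': array([ 4.45149835e-04, -4.45878375e+01, -3.52236772e+01, -3.63921117e-04,
        4.04630307e-03, -7.61715597e-06]), 'eef_pos': array([ 0.25710538, -0.51379181,  0.22948595]), 'eef_rot': array([-7.64361874e-04,  9.73238782e-01,  2.29794882e-01, -1.31848545e-05]), 'wrist_force': array([0.89511433, 0.02202902, 0.40901666]), 'torque': array([ 0.00052361, -0.01842839, -0.00963907]), 'grasp_force': 0.0, 'opening': 1.0015109435060023}
```

View pics/top.png

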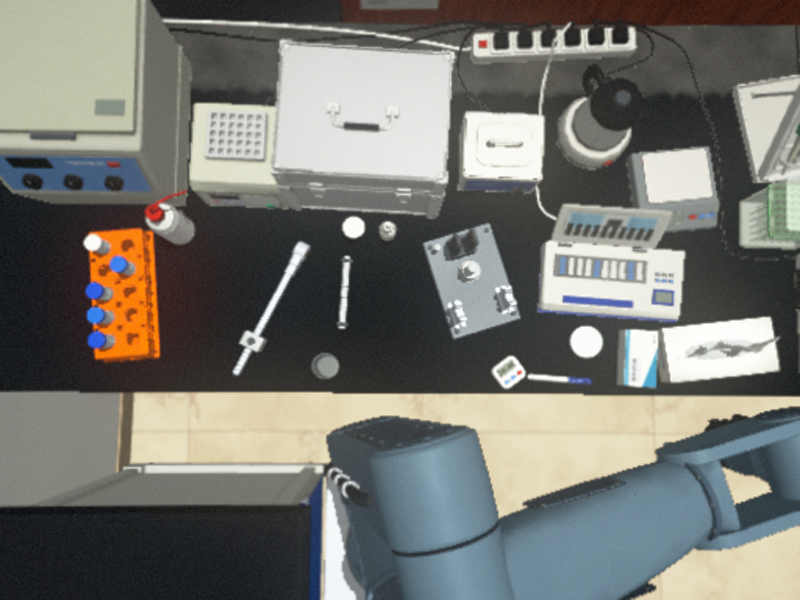

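View pics/side.png

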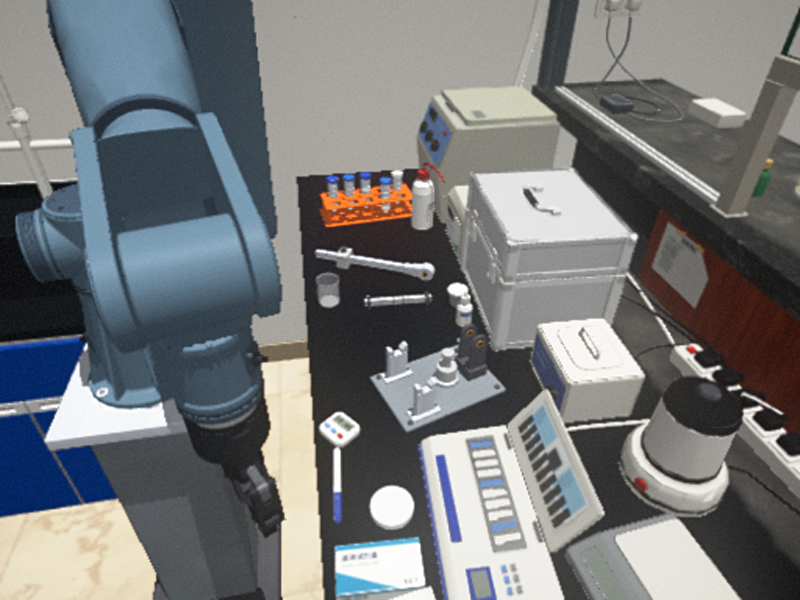

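Top view (800x600 picture): lever runs from its boss (302,248) to its tip (237,372) with the weight at (252,342). The bar lies from (346,258) to (343,327). The press is around (470,280), fork at the back (462,243). Side view: lever at (430,270)–(320,252), bar at (365,300)–(430,298), posts at (397,362) and (422,400), fork at (470,350). Next I'll measure these.

Run:
```python
from h import *
for n,rois in (('top',dict(lever=(140,148,202,245),bar=(210,160,230,215),press=(265,138,340,220))),('side',dict(lever=(195,152,280,182),bar=(228,180,280,200),press=(232,205,330,275)))):
    c=load(n); P=cloud(c); hsv=cv2.cvtColor(c['color'],cv2.COLOR_RGB2HSV)
    for k,(x0,y0,x1,y1) in rois.items():
        m=np.zeros((384,512),np.uint8); m[y0:y1,x0:x1]=((hsv[...,2]>70))[y0:y1,x0:x1]*255
        cs=cv2.findContours(m,cv2.RETR_EXTERNAL,cv2.CHAIN_APPROX_NONE)[0]
        q=max(cs,key=cv2.contourArea).reshape(-1,2)
        z={'lever':.03,'bar':.02,'press':.012}[k]
        W=onz(c,q,z)[:,:2]
        r=cv2.minAreaRect(W.astype(np.float32))
        print(n,k,len(q),'center',np.round(r[0],4),np.round(r[1],4),round(r[2],2),'box',cv2.boxPoints(r).round(4).tolist())
        mm=np.zeros_like(m);cv2.drawContours(mm,[q.reshape(-1,1,2)],-1,255,-1)
        zz=P[mm>0][:,2]; print('  z pct',np.nanpercentile(zz,[5,25,50,75,95,99]).round(4))
c=load('top');P=cloud(c)
for nm,u,v in (('boss',302,248),('wt',252,342),('tip',237,372),('cup',353,227),('drop',388,230),('beaker',325,365),('timer',508,372),('petri',586,342),('case',360,205),('bottle',165,220),('rack',150,290),('dev',560,250)):
    print(nm,P[int(v*.64),int(u*.64)].round(3))
o=np.zeros((384,512,3),np.uint8)
im=c['color'][140:250,130:345,::-1]; cv2.imwrite('pics/crop.png',cv2.resize(im,(800,409),interpolation=cv2.INTER_CUBIC))
```

```text
top lever 191 center [0.5021 0.2863] [0.0529 0.3234] 64.84 box [[0.34459999203681946, 0.3312000036239624], [0.6373000144958496, 0.19370000064373016], [0.6596999764442444, 0.24150000512599945], [0.367000013589859, 0.3790000081062317]]
  z pct [-0.0022  0.0186  0.0294  0.0354  0.0423  0.0512]
top bar 100 center [0.5392 0.1236] [0.0242 0.1628] 87.97 box [[0.45739999413490295, 0.1143999993801117], [0.6201000213623047, 0.10859999805688858], [0.6208999752998352, 0.13279999792575836], [0.45829999446868896, 0.13860000669956207]]
  z pct [-0.0033  0.0055  0.0173  0.0211  0.025   0.0276]
top press 208 center [ 0.5683 -0.1559] [0.2294 0.1627] 17.63 box [[0.4343000054359436, -0.11309999972581863], [0.483599990606308, -0.26809999346733093], [0.7021999955177307, -0.19869999587535858], [0.652899980545044, -0.04360000044107437]]
  z pct [0.0033 0.0097 0.0127 0.0173 0.0861 0.1131]
side lever 169 center [0.4966 0.2656] [0.0989 0.3284] 60.51 box [[0.3294000029563904, 0.30329999327659607], [0.6151999831199646, 0.14169999957084656], [0.6639000177383423, 0.22779999673366547], [0.3781000077724457, 0.389400
[... 260 characters left out ...]
 [0.4593999981880188, 0.14110000431537628]]
  z pct [-0.0031  0.0054  0.013   0.0174  0.0205  0.0223]
side press 292 center [ 0.559  -0.1297] [0.2281 0.2239] 17.59 box [[0.4165000021457672, -0.05739999935030937], [0.48410001397132874, -0.27079999446868896], [0.7014999985694885, -0.20190000534057617], [0.633899986743927, 0.011500000022351742]]
  z pct [0.0061 0.0095 0.0112 0.0307 0.079  0.0874]
boss [0.633 0.217 0.039]
wt [0.429 0.317 0.052]
tip [0.363 0.352 0.031]
cup [0.68  0.109 0.036]
drop [0.665 0.03  0.074]
beaker [0.38  0.165 0.005]
timer [ 0.366 -0.233  0.015]
petri [ 0.435 -0.405  0.016]
case [0.725 0.092 0.051]
bottle [0.668 0.478 0.145]
rack [nan nan nan]
dev [ 0.629 -0.342  0.05 ]
```

View pics/crop.png

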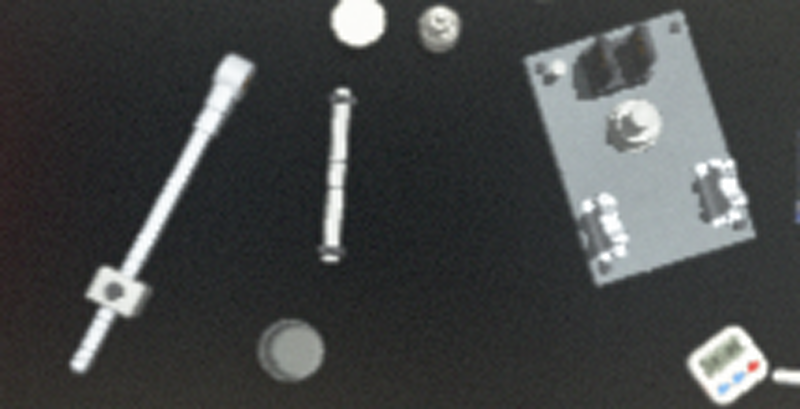

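Crop (3.72x, origin at 130,140): lever from its boss (235,75) to its tip (82,365) with the weight at (117,290). The bar runs from (342,95) to (330,255). The press shows its fork at (615,65), plunger at (635,125) and posts at (603,228) and (722,193). I'll move over the press for a wrist view.

>>> servo_tool:
  commands:
    - [[30,-19,-10],0,85]
    - [[30,-19,-10],0,85]
    - [[30,-19,-10],0,85]
    - [[30,-19,-10],0,85]
    - [[30,-19,-10],0,85]
    - [[30,-19,-10],0,85]
    - [[30,-19,-10],0,85]
    - [[30,-19,-10],0,85]
    - [[30,-19,-10],0,85]
    - [[30,-19,-10],0,85]
    - [[30,-19,-10],0,85]
    - [[23,-21,-10],0,85]
    - [[0,0,0],-0.177,85]
    - [[0,0,0],-0.177,85]
    - [[0,0,0],-0.177,85]
    - [[0,0,0],-0.177,85]
    - [[0,0,0],-0.177,85]
    - [[0,0,0],-0.177,85]
    - [[0,0,0],-0.177,85]
    - [[0,0,0],-0.175,85]

```text
time_s: 2.6
eef_pos: [0.4698, -0.1505, 0.3498]
eef_rot: [-0.0, 0.588, 0.809, -0.0]
wrist_force: [-0.2, -0.9, -0.2]
opening: 0.999
grasp_force: 0.0
```

Run:
```python
from h import *
o=ctrl.get_obs();print(o['time_s'],o['eef_pos'],o['eef_rot'],o['q'])
c=cam('wrist');np.savez('w1.npz',**c);print(-c['R'].T@c['t'],c['R'].round(3).tolist(),c['fx'])
cv2.imwrite('pics/w1.png',c['color'][...,::-1])
```

```text
2.6 [ 0.46984175 -0.15052289  0.34980753] [-4.67693022e-04  5.88350795e-01  8.08605665e-01 -3.73351625e-05] [-5.51134554e-01 -8.20729377e-02  1.64299885e+00 -1.66675922e-06
  1.58160511e+00 -8.63895222e-01]
[ 0.44664917 -0.08056266  0.49318876] [[0.951, 0.308, -0.0], [0.295, -0.91, 0.291], [0.089, -0.277, -0.957]] 283.2587097678118
```

View pics/w1.png

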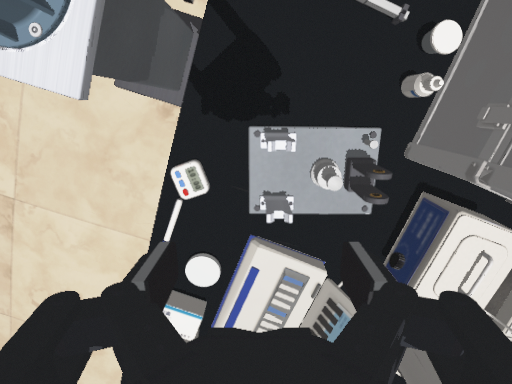

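The wrist view shows the plate's corners at about (249,127), (381,128), (371,213) and (249,213). The posts are at (278,139) and (277,206), and the fork at (368,178). I'll fit the press from the plate edges and the post tops in two views.

Run:
```python
from h import *
w=load('w1');t=load('top');s=load('side')
img=w['color'];hsv=cv2.cvtColor(img,cv2.COLOR_RGB2HSV)
m=np.zeros((384,512),np.uint8);m[118:222,235:395]=(hsv[118:222,235:395,2]>70)*255
q=max(cv2.findContours(m,0,1)[0],key=cv2.contourArea).reshape(-1,2)
r=cv2.minAreaRect(q.astype(np.float32));print('px',r)
# edges: front (left col), back(right), top, bottom by line fit on mask extents
def edge(pts): return onz(w,pts,.012)[:,:2]
L=[(np.where(m[y])[0][0]-.5,y) for y in range(150,190)]
L2=[(np.where(m[y])[0][-1]+.5,y) for y in range(140,152)]
T=[(x,np.where(m[:,x])[0][0]-.5) for x in list(range(252,258))+list(range(302,365))]
B=[(x,np.where(m[:,x])[0][-1]+.5) for x in list(range(252,256))+list(range(300,340))]
for n,e in (('front',L),('back',L2),('left',T),('right',B)):
    vx,vy,x,y=cv2.fitLine(edge(e).astype(np.float32),cv2.DIST_HUBER,0,.01,.01).ravel()
    a=np.degrees(np.arctan2(vy,vx));n_=np.array([-vy,vx]);print(n,round(a,2),'pt',x.round(4),y.round(4))
a=np.radians(17.6);R=np.array([[np.cos(a),-np.sin(a)],[np.sin(a),np.cos(a)]])
for n,e in (('front',L),('back',L2),('left',T),('right',B)): print(n,np.median(edge(e)@R,0).round(4))
# cloud checks in the rough press frame
c0=np.array([.5683,-.1559])
for n,c in (('w1',w),('top',t),('side',s)):
    P=cloud(c).reshape(-1,3);b=(P[:,:2]-c0)@R
    z=P[:,2]
    for nm,k in (('fork',(abs(b[:,0]-80)>-1)&(abs(b[:,0]-.08)<.03)&(abs(b[:,1])<.04)&(z>.07)&(z<.14)),('postL',(abs(b[:,0]+.06)<.03)&(abs(b[:,1]-.055)<.02)&(z>.08)&(z<.1)),('postR',(abs(b[:,0]+.06)<.03)&(abs(b[:,1]+.055)<.02)&(z>.08)&(z<.1))):
        d=b[k];print(n,nm,k.sum(),np.percentile(d,[2,50,98],axis=0).round(4).tolist() if k.sum() else '', np.percentile(z[k],[50,95]).round(4) if k.sum() else '')
cv2.imwrite('pics/w1z.png',cv2.resize(img[115:225,235:400,::-1],(800,533),interpolation=cv2.INTER_CUBIC))
```

```text
px ((318.0, 173.5), (95.0, 140.0), 90.0)
front -70.71 pt 0.4603 -0.1846
back -71.99 pt 0.661 -0.0761
left 17.56 pt 0.5648 -0.0741
right 17.04 pt 0.5822 -0.2328
front [ 0.3837 -0.316 ]
back [ 0.6071 -0.2723]
left [ 0.52   -0.2414]
right [ 0.509  -0.3974]
w1 fork 672 [[0.0608, -0.0199], [0.0741, -0.0123], [0.0947, 0.0228]] [0.1048 0.1175]
w1 postL 189 [[-0.0815, 0.0496], [-0.0538, 0.057], [-0.0428, 0.0633]] [0.0888 0.0914]
w1 postR 165 [[-0.0815, -0.0607], [-0.0535, -0.0526], [-0.043, -0.0466]] [0.0884 0.0914]
top fork 106 [[0.0592, -0.02], [0.0746, -0.0127], [0.0938, 0.0229]] [0.1068 0.1185]
top postL 38 [[-0.0821, 0.0491], [-0.0674, 0.056], [-0.0438, 0.0626]] [0.0875 0.0949]
top postR 36 [[-0.0821, -0.0608], [-0.0624, -0.0538], [-0.0434, -0.0472]] [0.0885 0.0953]
side fork 241 [[0.0604, -0.0234], [0.0739, -0.0151], [0.0939, 0.021]] [0.0953 0.1146]
side postL 39 [[-0.0815, 0.0463], [-0.0522, 0.0521], [-0.0423, 0.06]] [0.0865 0.09  ]
side postR 50 [[-0.0817, -0.0632], [-0.0522, -0.0567], [-0.0417, -0.0483]] [0.0856 0.0905]
```

View pics/w1z.png

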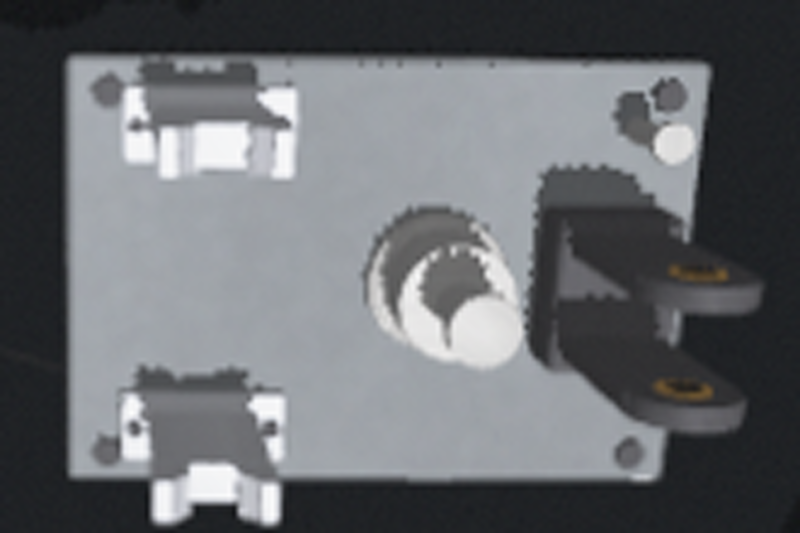

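The zoomed view shows a clean plate outline (68–710, 55–480), both post tops in white with their notches at about (222,145) and (215,485), and the fork cheek tops at (700,275) and (685,395). The press is at about (0.568,-0.155), turned 17.6°. On to the bar.

>>> servo_tool:
  commands:
    - [[24,15,15],0,85]
    - [[24,15,15],0,85]
    - [[24,15,15],0,85]
    - [[24,15,15],0,85]
    - [[24,15,15],0,85]
    - [[24,15,15],0,85]
    - [[24,15,15],0,85]
    - [[24,15,15],0,85]
    - [[24,15,15],0,85]
    - [[24,14,15],0,85]
    - [[0,0,0],-0.1755,85]
    - [[0,0,0],-0.1755,85]
    - [[0,0,0],-0.1755,85]
    - [[0,0,0],-0.1755,85]
    - [[0,0,0],-0.1755,85]
    - [[0,0,0],-0.1755,85]
    - [[0,0,0],-0.1755,85]

```text
time_s: 4.78
eef_pos: [0.5392, 0.1232, 0.1998]
eef_rot: [-0.0, 0.016, 1.0, -0.0]
wrist_force: [-0.1, 0.3, 0.1]
opening: 0.999
grasp_force: 0.0
```

Run:
```python
from h import *
o=ctrl.get_obs();print(o['time_s'],o['eef_pos'],o['eef_rot'])
c=cam('wrist');np.savez('w2.npz',**c)
cv2.imwrite('pics/w2.png',c['color'][...,::-1])
print(proj(c,[[.62,.12,.02],[.46,.125,.02]]))
P=cloud(c);k=(abs(P[...,0]-.539)<.1)&(abs(P[...,1]-.124)<.03)&(P[...,2]>.013)&(P[...,2]<.035)
Q=P[k];r=cv2.minAreaRect(Q[:,:2].astype(np.float32));print('cloud',k.sum(),r,np.percentile(Q[:,2],[50,95]))
m=(k*255).astype(np.uint8);print('px',cv2.boundingRect(m))
hsv=cv2.cvtColor(c['color'],cv2.COLOR_RGB2HSV)
x,y,w_,h_=cv2.boundingRect(m)
mm=np.zeros_like(m);mm[y-8:y+h_+8,x-8:x+w_+8]=(hsv[y-8:y+h_+8,x-8:x+w_+8,2]>110)*255
q=max(cv2.findContours(mm,0,1)[0],key=cv2.contourArea).reshape(-1,2)
r=cv2.minAreaRect(onz(c,q,.02)[:,:2].astype(np.float32));print('mask@.02',r)
```

```text
4.775 [0.53924863 0.12315751 0.19984798] [-4.54798628e-04  1.62012215e-02  9.99868648e-01 -9.53628058e-06]
[[259.01965139 236.43591103]
 [258.90131336 102.72540194]]
cloud 1539 ((0.5394482612609863, 0.12456940114498138), (0.023824026808142662, 0.1585894674062729), 86.9476318359375) [0.0198684  0.02412064]
px (250, 103, 24, 133)
mask@.02 ((0.5393598675727844, 0.12377946078777313), (0.02243884466588497, 0.1602451205253601), 88.18566131591797)
```

View pics/w2.png

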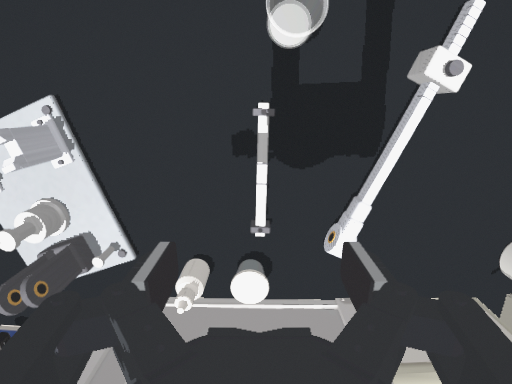

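The wrist view shows the bar at (262,105)–(260,235) with its collars at (263,112) and (260,230), centred between the fingers. It also shows the lever's boss at (335,238), its weight at (440,68), the cup at (250,285) and the bottle at (192,285). Bar height agrees in three views (top face at 20 mm). I'll grasp it.

>>> servo_tool:
  commands:
    - [[0,0.8,25],0,85]
    - [[0,0,25],0,85]
    - [[0,0,25],0,85]
    - [[0,0,25],0,85]
    - [[0,0,25],0,85]
    - [[0,0,20],0,60]
    - [[0,0,16],0,40]
    - [[0,0,12],0,30]
    - [[0,0,0],0,20]
    - [[0,0,0],0,5]
    - [[0,0,0],0,0]
    - [[0,0,0],0,0]
    - [[0,0,0],0,0]
    - [[0,0,0],0,0]

```text
time_s: 6.58
eef_pos: [0.5396, 0.124, 0.0274]
eef_rot: [0.0, 0.018, 1.0, 0.0]
wrist_force: [0.9, 0.3, -0.2]
opening: 0.002
grasp_force: 0.0
```

Run:
```python
from h import *
c=cam('wrist');np.savez('w3.npz',**c)
a=c['color'][90:384,150:400,::-1]
t=cam('side');b=t['color'][150:240,190:330,::-1]
cv2.imwrite('pics/w3.png',np.hstack([cv2.resize(a,(400,470)),cv2.resize(b,(400,470),interpolation=cv2.INTER_CUBIC)]))
P=cloud(cam('top'));k=(abs(P[...,0]-.539)<.1)&(abs(P[...,1]-.124)<.05)&(P[...,2]>.008)&(P[...,2]<.03)
print(k.sum(),np.median(P[k],0))
print(ctrl.get_obs())
```

```text
42 [0.49746417 0.12527903 0.01913139]
{'time_s': 6.725, 'q': array([ 1.13865992e-02,  4.04433472e-01,  1.78780415e+00, -5.46685627e-06,
        9.49384518e-01, -1.52406979e+00]), 'dq': array([-0.00098644,  0.00092849,  0.0001419 ,  0.00140809, -0.00122163,
        0.00229096]), 'joint_efforts': array([ 1.52123532e-03, -4.71889400e+01, -2.67876935e+01, -3.17830036e-04,
        3.63896752e-04,  2.92147224e-04]), 'eef_pos': array([0.53957544, 0.12395041, 0.02728768]), 'eef_rot': array([-1.46721027e-05,  1.76674561e-02,  9.99843918e-01, -2.64978977e-06]), 'wrist_force': array([-0.14450024, -0.01929414, -0.01167223]), 'torque': array([-0.01078759, -0.01785007,  0.01041521]), 'grasp_force': 0.0, 'opening': 0.0004046736516992711}
```

View pics/w3.png

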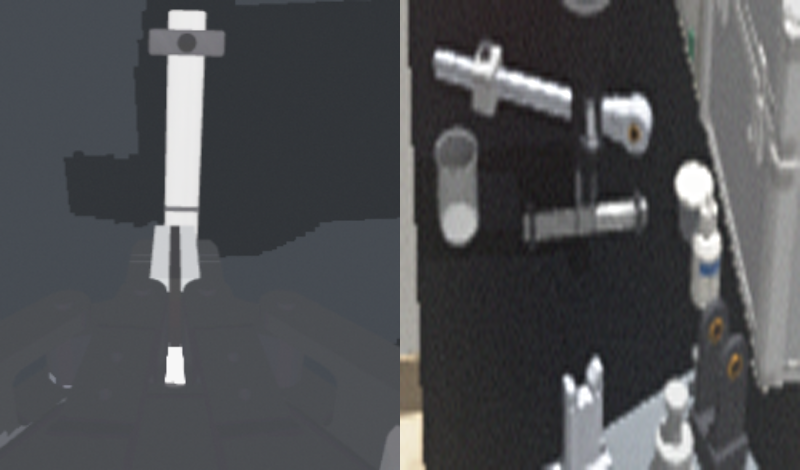

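The left half shows the pads shut, ending at (150–200,225–290), apparently over the bar. The bar is still in place, (187,15)–(175,385). The right half (side view) shows the bar undisturbed. I'll check the fingertip height in depth.

Run:
```python
from h import *
for n in('w3','side','top'):
    c=load(n);P=cloud(c)
    k=(abs(P[...,0]-.5395)<.03)&(abs(P[...,1]-.124)<.05)&(P[...,2]>.003)&(P[...,2]<.12)
    Q=P[k];print(n,len(Q))
    for a in np.arange(.5,.58,.01):
        s=Q[abs(Q[:,0]-a)<.005]
        if len(s): print(round(a,3),len(s),np.percentile(s[:,2],[0,10,50,90,100]).round(4),np.percentile(s[:,1],[2,98]).round(4))
c=load('w3');P=cloud(c)
for v in range(215,275,6): print(v,[tuple(P[v,u].round(3)) for u in (250,256,259,262,270)])
```

```text
w3 33402
0.51 199 [0.0177 0.0188 0.0196 0.0206 0.0215] [0.1209 0.1328]
0.52 6518 [0.0175 0.0953 0.108  0.1169 0.12  ] [0.0786 0.1407]
0.53 20767 [0.0179 0.0683 0.1002 0.1163 0.12  ] [0.0755 0.1726]
0.54 3867 [0.019  0.0819 0.101  0.114  0.118 ] [0.0833 0.1705]
0.55 2051 [0.0644 0.0793 0.0877 0.1016 0.107 ] [0.0855 0.1625]
side 177
0.51 8 [0.0031 0.0055 0.0127 0.0186 0.0217] [0.1181 0.1242]
0.52 22 [0.003  0.0099 0.0186 0.1084 0.1186] [0.1038 0.1296]
0.53 60 [0.0038 0.013  0.0734 0.1065 0.1188] [0.0781 0.1267]
0.54 37 [0.0033 0.0112 0.0396 0.0928 0.1103] [0.0763 0.1266]
0.55 28 [0.0032 0.0111 0.0453 0.107  0.1192] [0.0818 0.1257]
0.56 17 [0.0035 0.0067 0.0169 0.0983 0.1091] [0.1052 0.1294]
0.57 5 [0.0076 0.0097 0.0161 0.0171 0.0176] [0.1144 0.126 ]
top 10
0.51 7 [0.0032 0.0103 0.019  0.0224 0.0231] [0.1216 0.1663]
0.52 3 [0.003  0.0035 0.0054 0.0106 0.012 ] [0.124  0.1711]
215 [(np.float64(0.532), np.float64(0.118), np.float64(-0.0)), (np.float64(0.524), np.float64(0.122), np.float64(0.02)), (np.float64(0.524), np.float64(0.124), np.float64(0.019)), (np.float64(0.524), np.float64(0.12
[... 2062 characters left out ...]
(0.528), np.float64(0.125), np.float64(0.06)), (np.float64(0.528), np.float64(0.129), np.float64(0.06))]
263 [(np.float64(0.528), np.float64(0.12), np.float64(0.065)), (np.float64(0.528), np.float64(0.122), np.float64(0.065)), (np.float64(0.528), np.float64(0.124), np.float64(0.065)), (np.float64(0.528), np.float64(0.125), np.float64(0.065)), (np.float64(0.529), np.float64(0.128), np.float64(0.065))]
269 [(np.float64(0.528), np.float64(0.12), np.float64(0.071)), (np.float64(0.53), np.float64(0.122), np.float64(0.066)), (np.float64(0.53), np.float64(0.124), np.float64(0.066)), (np.float64(0.531), np.float64(0.125), np.float64(0.066)), (np.float64(0.527), np.float64(0.128), np.float64(0.071))]
```

The depth puts the shut fingertips at z ≈ 0.031, so they really are above the bar: the tips stand about 4 mm behind the reported TCP, not 22 mm ahead of it. The bar hasn't moved. I'll reopen, go 24 mm lower while watching the force, and regrasp.

>>> servo_tool:
  commands:
    - [[0,0,0],0,40]
    - [[0,0,0],0,40]
    - [[0,0,0],0,40]
    - [[0,0,8],0,40]
    - [[0,0,8],0,40]
    - [[0,0,8],0,40]
    - [[0,0,0],0,40]

```text
time_s: 7.6
eef_pos: [0.5387, 0.1239, 0.0021]
eef_rot: [-0.001, 0.018, 1.0, -0.0]
wrist_force: [0.5, 0.1, 1.4]
opening: 0.467
grasp_force: 0.0
```

>>> servo_tool:
  commands:
    - [[0,0,0],0,20]
    - [[0,0,0],0,0]
    - [[0,0,0],0,0]
    - [[0,0,0],0,0]
    - [[0,0,0],0,0]
    - [[0,0,0],0,0]

```text
time_s: 8.35
eef_pos: [0.54, 0.124, 0.0037]
eef_rot: [0.0, 0.018, 1.0, 0.0]
wrist_force: [-0.1, 1.6, 4.8]
opening: 0.122
grasp_force: 60.7
```

Run:
```python
from h import *
c=cam('wrist');np.savez('w4.npz',**c);P=cloud(c)
for v in range(200,275,4): print(v,[tuple(float(a) for a in P[v,u].round(3)) for u in (249,252,259,267,271)])
```

```text
200 [(0.507, 0.12, 0.02), (0.507, 0.121, 0.02), (0.507, 0.125, 0.02), (0.508, 0.128, 0.019), (0.508, 0.13, 0.019)]
204 [(0.51, 0.12, 0.019), (0.509, 0.121, 0.02), (0.51, 0.124, 0.019), (0.51, 0.128, 0.018), (0.51, 0.13, 0.019)]
208 [(0.511, 0.12, 0.02), (0.512, 0.121, 0.019), (0.511, 0.124, 0.021), (0.512, 0.128, 0.019), (0.512, 0.13, 0.019)]
212 [(0.513, 0.12, 0.02), (0.514, 0.121, 0.02), (0.513, 0.124, 0.02), (0.514, 0.128, 0.019), (0.514, 0.13, 0.019)]
216 [(0.516, 0.119, 0.02), (0.516, 0.121, 0.02), (0.516, 0.124, 0.019), (0.516, 0.128, 0.02), (0.516, 0.13, 0.019)]
220 [(0.517, 0.119, 0.02), (0.518, 0.121, 0.019), (0.518, 0.124, 0.02), (0.518, 0.128, 0.019), (0.519, 0.13, 0.017)]
224 [(0.52, 0.119, 0.019), (0.52, 0.121, 0.019), (0.52, 0.124, 0.019), (0.52, 0.128, 0.02), (0.529, 0.131, -0.001)]
228 [(0.522, 0.119, 0.02), (0.522, 0.121, 0.02), (0.522, 0.124, 0.02), (0.522, 0.128, 0.02), (0.532, 0.13, -0.001)]
232 [(0.524, 0.119, 0.02), (0.524, 0.12, 0.02), (0.524, 0.124, 0.02), (0.525, 0.128, 0.019), (0.529, 0.13, 0.011)]
236 [(0.527, 0.119, 0.019), (0.526, 0.12, 0.02), (0.527, 0.1
[... 397 characters left out ...]
]
252 [(0.535, 0.119, 0.02), (0.535, 0.12, 0.021), (0.535, 0.124, 0.021), (0.535, 0.128, 0.019), (0.529, 0.129, 0.032)]
256 [(0.537, 0.118, 0.019), (0.537, 0.12, 0.02), (0.538, 0.123, 0.019), (0.537, 0.127, 0.02), (0.529, 0.129, 0.035)]
260 [(0.54, 0.118, 0.02), (0.539, 0.12, 0.02), (0.54, 0.123, 0.019), (0.54, 0.127, 0.02), (0.528, 0.129, 0.04)]
264 [(0.542, 0.118, 0.019), (0.542, 0.12, 0.019), (0.542, 0.123, 0.019), (0.543, 0.127, 0.019), (0.529, 0.129, 0.041)]
268 [(0.544, 0.118, 0.02), (0.544, 0.12, 0.02), (0.544, 0.123, 0.02), (0.545, 0.127, 0.019), (0.531, 0.129, 0.041)]
272 [(0.547, 0.118, 0.02), (0.547, 0.119, 0.019), (0.547, 0.123, 0.02), (0.547, 0.127, 0.02), (0.533, 0.129, 0.042)]
```

The bar is gripped (60.7 N, opening about 10–12 mm) with its middle at TCP + 8 mm. I'll lift it, carry it over the press and turn it.

>>> servo_tool:
  commands:
    - [[0,0,-10],0,0]
    - [[0,0,-25],0,0]
    - [[0,0,-32],0,0]
    - [[0,0,-32],0,0]
    - [[0,0,-32],0,0]

```text
time_s: 9.02
eef_pos: [0.5387, 0.1239, 0.1349]
eef_rot: [-0.001, 0.018, 1.0, -0.0]
wrist_force: [0.9, 0.2, -3.5]
opening: 0.121
grasp_force: 59.7
```

>>> servo_tool:
  commands:
    - [[2,-29.8,0],0,0]
    - [[2,-29.8,0],0,0]
    - [[2,-29.8,0],0,0]
    - [[2,-29.8,0],0,0]
    - [[2,-29.8,0],0,0]
    - [[2,-29.8,0],0,0]
    - [[2,-29.8,0],0,0]
    - [[2,-29.8,0],0,0]
    - [[2,-29.8,0],0,0]
    - [[2,-29.8,0],0,0]
    - [[0,0,0],-0.1755,0]
    - [[0,0,0],-0.1755,0]
    - [[0,0,0],-0.1755,0]
    - [[0,0,0],-0.1755,0]
    - [[0,0,0],-0.1755,0]
    - [[0,0,0],-0.1755,0]
    - [[0,0,0],-0.1755,0]
    - [[0,0,0],0,0]

```text
time_s: 11.28
eef_pos: [0.5251, -0.1355, 0.1308]
eef_rot: [-0.025, -0.539, 0.842, -0.016]
wrist_force: [-0.2, -0.2, -2.4]
opening: 0.123
grasp_force: 59.8
```

Run:
```python
from h import *
o=ctrl.get_obs();print(o['eef_pos'],o['eef_rot'],o['opening'],o['grasp_force'])
c=cam('wrist');np.savez('w5.npz',**c)
cv2.imwrite('pics/w5.png',c['color'][...,::-1])
a=np.radians(17.6);R=np.array([[np.cos(a),-np.sin(a)],[np.sin(a),np.cos(a)]]);c0=np.array([.5683,-.1559])
P=cloud(c);b=(P[...,:2]-c0)@R;z=P[...,2]
print('tcp in press0',(o['eef_pos'][:2]-c0)@R)
k=(z>.145)&(z<.175)&(abs(b[...,0]+.06)<.03)&(abs(b[...,1])<.1)
r=cv2.minAreaRect(b[k].astype(np.float32));print('bar',k.sum(),r,np.percentile(z[k],[5,50,95]))
for s in(1,-1):
    k=(abs(b[...,0]+.06)<.035)&(abs(b[...,1]-s*.055)<.02)&(z>.083)&(z<.1)
    if k.sum():print('post',s,k.sum(),np.percentile(b[k],[1,50,99],axis=0).round(4).tolist(),np.percentile(z[k],[50,95]))
    k=(abs(b[...,0]+.06)<.035)&(abs(b[...,1]-s*.055)<.02)&(z>.07)&(z<.1)
    h=[(round(x,3),round(float(np.median(z[k&(abs(b[...,0]-x)<.0015)])),4),int((k&(abs(b[...,0]-x)<.0015)).sum())) for x in np.arange(-.085,-.035,.003) if (k&(abs(b[...,0]-x)<.0015)).sum()]
    print(h)
```

```text
[ 0.52506986 -0.13547389  0.13084929] [-0.02520676 -0.53858723  0.84204217 -0.01591855] 0.12303576150869595 59.78578805923462
tcp in press0 [-0.03503033  0.03254147]
bar 6489 ((-0.05721692368388176, 0.007611267268657684), (0.09177671372890472, 0.04037332907319069), 61.01991271972656) [0.14670703 0.15023377 0.1692797 ]
post 1 708 [[-0.0812, 0.048], [-0.0696, 0.0541], [-0.042, 0.0621]] [0.08848963 0.09125176]
[(np.float64(-0.082), 0.0901, 38), (np.float64(-0.079), 0.0904, 119), (np.float64(-0.076), 0.0894, 116), (np.float64(-0.073), 0.0863, 107), (np.float64(-0.07), 0.0836, 81), (np.float64(-0.067), 0.0734, 74), (np.float64(-0.064), 0.0735, 72), (np.float64(-0.061), 0.0736, 72), (np.float64(-0.058), 0.0736, 74), (np.float64(-0.055), 0.0734, 71), (np.float64(-0.052), 0.0836, 139), (np.float64(-0.049), 0.0871, 124), (np.float64(-0.046), 0.0899, 117), (np.float64(-0.043), 0.09, 87), (np.float64(-0.04), 0.0801, 2)]
post -1 907 [[-0.0812, -0.0612], [-0.053, -0.0539], [-0.0415, -0.0471]] [0.08908151 0.09148152]
[(np.float64(-0.082), 0.0902, 42), (np.float64(-0.079), 0.0905, 133), (np.float64(-0.076), 0.0898, 125), (np.float64(-0.073), 0.0867, 120), (np.float64(-0.07), 0.0838, 90), (np.float64(-0.067), 0.0735, 96), (np.float64(-0.064), 0.0737, 91), (np.float64(-0.061), 0.0737, 91), (np.float64(-0.058), 0.0738, 93), (np.float64(-0.055), 0.0737, 98), (np.float64(-0.052), 0.0839, 162), (np.float64(-0.049), 0.0875, 133), (np.float64(-0.046), 0.0903, 136), (np.float64(-0.043), 0.0905, 117), (np.float64(-0.04), 0.0897, 9)]
```

View pics/w5.png

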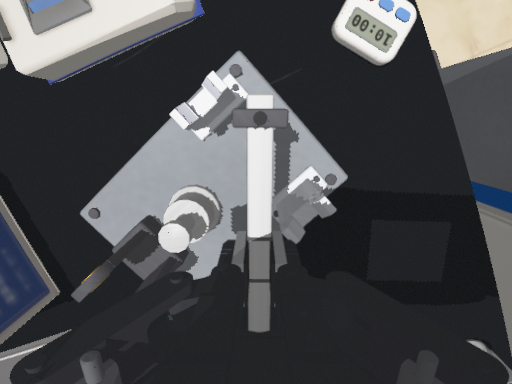

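The picture shows the bar along (260,95)–(260,240) held at about 60° to the line of the posts: I turned the wrong way (psi 245°, near the wrist limit, and slightly tilted). The posts are at (208,105) and (305,195). I'll raise it and turn back.

>>> servo_tool:
  commands:
    - [[0,0,-15],0,0]
    - [[0,0,-15],0,0]
    - [[0,0,0],0.17,0]
    - [[0,0,0],0.17,0]
    - [[0,0,0],0,0]

```text
time_s: 11.95
eef_pos: [0.5264, -0.1373, 0.1629]
eef_rot: [-0.021, -0.387, 0.922, -0.021]
wrist_force: [-0.2, 0.3, -2.6]
opening: 0.118
grasp_force: 59.8
```

Run:
```python
from h import *
from scipy.spatial.transform import Rotation as Ro
o=ctrl.get_obs();print(o['eef_pos'],o['eef_rot'],o['q'],o['dq'],o['wrist_force'])
print(Ro.from_quat(np.roll(o['eef_rot'],-1)).as_matrix().round(4))
```

```text
[ 0.52636187 -0.13727384  0.16286812] [-0.0209604  -0.38663103  0.9217469  -0.02144203] [-0.43749431  0.18953119  1.74192069 -0.0640623   1.20718588 -2.77991716] [ 0.00309095  0.00782618  0.00431707  0.00091948 -0.00209357 -0.07687572] [-0.19216857  0.33120673 -2.63954737]
[[-0.7002 -0.7137 -0.0221]
 [-0.7119  0.7001 -0.0557]
 [ 0.0552 -0.0233 -0.9982]]
```

A joint limit left the tool tilted by about 3.4°. That is tolerable for the bar, and I'll undo it before picking up the lever. First I'll turn on to psi 107.6°.

>>> servo_tool:
  commands:
    - [[0,0,0],0.1715,0]
    - [[0,0,0],0.1715,0]
    - [[0,0,0],0.1715,0]
    - [[0,0,0],0.1715,0]
    - [[0,0,0],0.1715,0]
    - [[0,0,0],0.1715,0]
    - [[0,0,0],0.1715,0]
    - [[0,0,0],0.1715,0]
    - [[0,0,0],0.1715,0]
    - [[0,0,0],0.1715,0]
    - [[0,0,0],0.1715,0]
    - [[0,0,0],0.1715,0]
    - [[0,0,0],0,0]

```text
time_s: 13.58
eef_pos: [0.5262, -0.1369, 0.1621]
eef_rot: [0.007, 0.589, 0.808, -0.029]
wrist_force: [0.4, -0.4, -2.4]
opening: 0.127
grasp_force: 59.8
```

```bash
cat > m.py <<'E'
from h import *
from scipy.spatial.transform import Rotation as Ro
A=np.radians(17.6);R2=np.array([[np.cos(A),-np.sin(A)],[np.sin(A),np.cos(A)]]);c0=np.array([.5683,-.1559])
def state():
    o=ctrl.get_obs();M=Ro.from_quat(np.roll(o['eef_rot'],-1)).as_matrix()
    print('t',round(o['time_s'],2),'tcp',o['eef_pos'].round(4),'psi',np.degrees(np.arctan2(M[1,0],M[0,0])).round(2),'zax',M[:,2].round(4),'q',o['q'].round(3),'op',round(o['opening'],3),'gf',round(o['grasp_force'],1),'F',o['wrist_force'].round(1))
    return o,M
def barfit(c,zlo,zhi,ctr):
    P=cloud(c);b=(P[...,:2]-c0)@R2
    k=(P[...,2]>zlo)&(P[...,2]<zhi)&(abs(b[...,0]-ctr[0])<.03)&(b[...,1]>ctr[1]-.1)&(b[...,1]<ctr[1]+.1)&(abs(P[...,0])>0)
    return P,b,k
E
python3 - <<'E'
from m import *
o,M=state();p=(o['eef_pos'][:2]-c0)@R2;print('tcp press',p)
c=cam('wrist');np.savez('w6.npz',**c)
P=cloud(c);b=(P[...,:2]-c0)@R2;z=P[...,2]
# bar end beyond the fingers: points in tool frame
T=(P-o['eef_pos'])@M
k=(T[...,0]>.02)&(T[...,0]<.1)&(abs(T[...,1])<.02)&(abs(T[...,2])<.03)
print(k.sum(),np.nanpercentile(T[k],[1,50,99],axis=0).round(4).tolist())
for x in np.arange(.02,.09,.006):
    s=k&(abs(T[...,0]-x)<.003)
    if s.sum():print(round(x,3),s.sum(),T[s][:,1].min().round(4),T[s][:,1].max().round(4),'z',np.median(T[s][:,2]).round(4),'press',np.median(b[s],0).round(4),'wz',np.median(z[s]).round(4))
E
```

```text
t 13.57 tcp [ 0.5262 -0.1369  0.1621] psi 107.85 zax [-0.023  -0.0553 -0.9982] q [-0.437  0.191  1.742 -0.064  1.207 -0.725] op 0.127 gf 59.8 F [ 0.4 -0.4 -2.4]
tcp press [-0.03439989  0.03086702]
3901 [[0.0209, -0.011, -0.0213], [0.057, -0.0005, -0.0162], [0.0787, 0.0105, -0.0144]]
0.02 144 -0.0064 0.0053 z -0.0159 press [-0.0344  0.0531] wz 0.1771
0.026 300 -0.0063 0.0053 z -0.0159 press [-0.0344  0.0577] wz 0.1768
0.032 293 -0.0063 0.0052 z -0.0159 press [-0.0345  0.0637] wz 0.1765
0.038 306 -0.0062 0.0052 z -0.0159 press [-0.0345  0.0695] wz 0.1763
0.044 327 -0.0061 0.0055 z -0.0159 press [-0.0345  0.0756] wz 0.176
0.05 340 -0.006 0.0055 z -0.0159 press [-0.0341  0.0817] wz 0.1758
0.056 348 -0.0065 0.0054 z -0.0159 press [-0.0346  0.0875] wz 0.1755
0.062 376 -0.0064 0.0053 z -0.0159 press [-0.0346  0.0936] wz 0.1752
0.068 773 -0.0121 0.0114 z -0.0201 press [-0.034   0.0999] wz 0.1791
0.074 531 -0.0115 0.0117 z -0.0188 press [-0.0345  0.1047] wz 0.1775
0.08 163 -0.0062 0.0055 z -0.0158 press [-0.0343  0.1094] wz 0.1744
```

The bar sits centred in the grip and parallel to the notches. Notch centre in my provisional press frame is x ≈ -0.0612, y ≈ +0.0005. I'll shift over it, with the tilt compensated, and come part-way down.

>>> servo_tool:
  commands:
    - [[-13.3,-11.8,0],0,0]
    - [[-13.3,-11.7,0],0,0]
    - [[0,0,25],0,0]
    - [[0,0,25],0,0]
    - [[0,0,10],0,0]
    - [[0,0,0],0,0]
    - [[0,0,0],0,0]

```text
time_s: 14.5
eef_pos: [0.511, -0.1728, 0.1048]
eef_rot: [0.008, 0.59, 0.807, -0.029]
wrist_force: [-0.1, -0.3, -2.7]
opening: 0.122
grasp_force: 59.8
```

```bash
cat > chk.py <<'E'
from m import *
import sys
o,M=state();p=(o['eef_pos'][:2]-c0)@R2;print('tcp press',p)
c=cam('wrist');np.savez(sys.argv[1]+'.npz',**c)
P=cloud(c);b=(P[...,:2]-c0)@R2;z=P[...,2];T=(P-o['eef_pos'])@M
k=(T[...,0]>.02)&(T[...,0]<.1)&(abs(T[...,1])<.02)&(T[...,2]>-.03)&(T[...,2]<-.01)
for x in (.03,.04,.05,.06,.07,.078):
    s=k&(abs(T[...,0]-x)<.002)
    if s.sum():print('bar',x,s.sum(),'press x',np.percentile(b[s][:,0],[1,99]).round(4),np.percentile(b[s][:,0],[1,99]).mean().round(4),'y',np.median(b[s][:,1]).round(4),'z',np.median(z[s]).round(4))
print('bar end y',np.percentile(b[k][:,1],99.5).round(4))
for s_ in(1,-1):
    for lo,hi,n in((.086,.096,'rim'),(.071,.076,'floor')):
        k=(abs(b[...,0]+.06)<.03)&(abs(b[...,1]-s_*.055)<.012)&(z>lo)&(z<hi)
        if k.sum()>10:q=np.percentile(b[k],[1,99],axis=0);print('post',s_,n,k.sum(),q.round(4).tolist(),'mid',q.mean(0).round(4))
E
python3 chk.py w7
```

```text
t 14.5 tcp [ 0.511  -0.1728  0.1048] psi 107.64 zax [-0.0221 -0.056  -0.9982] q [-0.51   0.255  1.795 -0.068  1.084 -0.786] op 0.122 gf 59.8 F [-0.1 -0.3 -2.7]
tcp press [-0.05976449  0.00124052]
bar 0.03 193 press x [-0.0654 -0.054 ] -0.0597 y 0.032 z 0.1193
bar 0.04 205 press x [-0.0653 -0.0541] -0.0597 y 0.042 z 0.1188
bar 0.05 225 press x [-0.0656 -0.0538] -0.0597 y 0.052 z 0.1184
bar 0.06 244 press x [-0.0656 -0.0539] -0.0598 y 0.062 z 0.1178
bar 0.07 547 press x [-0.0706 -0.0478] -0.0592 y 0.0719 z 0.1215
bar 0.078 222 press x [-0.0654 -0.0537] -0.0595 y 0.0795 z 0.117
bar end y 0.0811
post 1 rim 840 [[-0.0811, 0.0493], [-0.0418, 0.0625]] mid [-0.0614  0.0559]
post 1 floor 23 [[-0.0801, 0.0515], [-0.0421, 0.0625]] mid [-0.0611  0.057 ]
```

Bar and post line up. The descent tilt shifts it about 1 mm further onto centre, so I'll lower it.

>>> servo_tool:
  commands:
    - [[0,-0.3,10],0,0]
    - [[0,0,9],0,0]
    - [[0,0,5],0,0]
    - [[0,0,2],0,0]
    - [[0,0,0],0,0]

```text
time_s: 15.18
eef_pos: [0.5093, -0.1736, 0.0776]
eef_rot: [0.007, 0.59, 0.807, -0.029]
wrist_force: [0.2, 0.3, -2.9]
opening: 0.123
grasp_force: 59.8
```

>>> servo_tool:
  commands:
    - [[0,0,1.5],0,0]
    - [[0,0,0],0,0]

```text
time_s: 15.42
eef_pos: [0.5096, -0.1739, 0.0766]
eef_rot: [0.007, 0.591, 0.806, -0.029]
wrist_force: [-0.2, -0.8, -0.9]
opening: 0.125
grasp_force: 59.9
```

```bash
python3 chk.py w8
```

```text
t 15.43 tcp [ 0.5096 -0.1739  0.0766] psi 107.63 zax [-0.023  -0.0554 -0.9982] q [-0.513  0.298  1.81  -0.07   1.028 -0.784] op 0.125 gf 59.9 F [-0.2 -0.8 -0.9]
tcp press [-0.06135863  0.00055529]
bar 0.03 199 press x [-0.067  -0.0556] -0.0613 y 0.0312 z 0.0911
bar 0.04 204 press x [-0.0669 -0.0557] -0.0613 y 0.0412 z 0.0906
bar 0.05 631 press x [-0.0804 -0.042 ] -0.0612 y 0.0513 z 0.09
bar 0.06 681 press x [-0.0804 -0.0419] -0.0612 y 0.0612 z 0.0895
bar 0.07 547 press x [-0.0721 -0.0493] -0.0607 y 0.0712 z 0.0936
bar 0.078 220 press x [-0.067  -0.0553] -0.0611 y 0.0787 z 0.0888
bar end y 0.08
post 1 rim 2667 [[-0.0807, 0.0435], [-0.0421, 0.0669]] mid [-0.0614  0.0552]
post 1 floor 209 [[-0.0796, 0.0494], [-0.0427, 0.0626]] mid [-0.0611  0.056 ]
post -1 rim 46 [[-0.0714, -0.051], [-0.0536, -0.0431]] mid [-0.0625 -0.047 ]
post -1 floor 108 [[-0.0715, -0.0611], [-0.052, -0.0463]] mid [-0.0617 -0.0537]
```

The near end is touching the notch floor (weight coming off the wrist). Releasing and rising.

>>> servo_tool:
  commands:
    - [[0,0,0],0,16]
    - [[0,0,0],0,22]
    - [[0,0,0],0,35]
    - [[0,0,0],0,50]
    - [[0,0,-10],0,50]
    - [[0,0,-20],0,50]
    - [[0,0,-30],0,50]
    - [[0,0,-30],0,50]
    - [[0,0,-30],0,50]
    - [[0,0,0],0,50]

```text
time_s: 16.73
eef_pos: [0.514, -0.168, 0.1996]
eef_rot: [0.01, 0.59, 0.807, -0.029]
wrist_force: [0.4, -0.1, 0.3]
opening: 0.58
grasp_force: 0.0
```

Run:
```python
from m import *
state();c=cam('wrist');np.savez('w9.npz',**c)
P=cloud(c);b=(P[...,:2]-c0)@R2;z=P[...,2]
k=(z>.06)&(z<.11)&(abs(b[...,0]+.061)<.006)&(abs(b[...,1])<.085)
for y in np.arange(-.08,.081,.01):
    s=k&(abs(b[...,1]-y)<.002)
    if s.sum()>5:
        s2=(abs(b[...,1]-y)<.002)&(abs(z-np.median(z[s]))<.004)&(abs(b[...,0]+.061)<.015)
        print(round(y,3),s.sum(),'z',np.median(z[s]).round(4),'x',np.percentile(b[s2][:,0],[2,98]).round(4))
kk=k&(z>.08);print('ends',np.percentile(b[kk][:,1],[.2,99.8]))
cv2.imwrite('pics/w9.png',c['color'][...,::-1])
```

```text
t 16.73 tcp [ 0.514  -0.168   0.1996] psi 107.63 zax [-0.018  -0.0582 -0.9981] q [-0.499  0.135  1.725 -0.063  1.27  -0.788] op 0.58 gf 0.0 F [ 0.4 -0.1  0.3]
-0.08 11 z 0.0897 x [-0.0677 -0.0568]
-0.07 40 z 0.0941 x [-0.0737 -0.0505]
-0.06 41 z 0.0898 x [-0.0755 -0.047 ]
-0.05 46 z 0.0897 x [-0.0752 -0.0468]
-0.04 42 z 0.0897 x [-0.0676 -0.0567]
-0.03 39 z 0.0897 x [-0.0674 -0.0568]
-0.02 42 z 0.0899 x [-0.0674 -0.0568]
-0.01 53 z 0.0896 x [-0.0681 -0.0568]
-0.0 48 z 0.0895 x [-0.0681 -0.0568]
0.01 44 z 0.0895 x [-0.0679 -0.0569]
0.02 57 z 0.0897 x [-0.0679 -0.0569]
0.03 62 z 0.0895 x [-0.0677 -0.0561]
0.04 64 z 0.0897 x [-0.0676 -0.0561]
0.05 58 z 0.0895 x [-0.0753 -0.0466]
0.06 70 z 0.0899 x [-0.0759 -0.0467]
0.07 71 z 0.0939 x [-0.0737 -0.0503]
0.08 39 z 0.0895 x [-0.0672 -0.0562]
ends [-0.0785841   0.07976193]
```

View pics/w9.png

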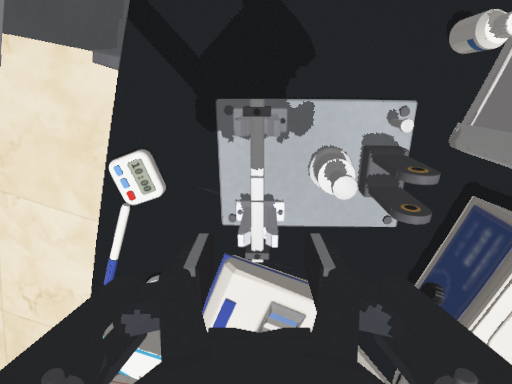

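The picture shows the bar lying across both posts: collars at (257,110) and (257,255), outside the posts at (260,122) and (260,212). The depth gives 89.7 mm along its whole top, so it is seated flat. Next I'll move over the lever, turning the wrist towards its other limit to undo the tilt.

>>> servo_tool:
  commands:
    - [[36,6.8,-6],0,50]
    - [[36,6.8,-6],0,50]
    - [[36,6.8,-6],0,50]
    - [[36,6.8,-6],0,50]
    - [[36,6.8,-6],0,50]
    - [[36,6.8,-6],0,50]
    - [[36,6.8,-6],0,50]
    - [[36,6.8,-6],0,50]
    - [[36,6.8,-6],0,50]
    - [[36,6.8,-6],0,50]
    - [[36,6.8,-6],0,50]
    - [[36,6.8,-6],0,50]
    - [[0,0,0],0.18,50]
    - [[0,0,0],0.18,50]
    - [[0,0,0],0.18,50]
    - [[0,0,0],0.18,50]
    - [[0,0,0],0.18,50]
    - [[0,0,0],0.18,50]
    - [[0,0,0],0.18,50]
    - [[0,0,0],0.18,50]

```text
time_s: 19.27
eef_pos: [0.4602, 0.2722, 0.2435]
eef_rot: [0.025, 0.976, 0.214, -0.019]
wrist_force: [0.1, 1.3, 1.0]
opening: 0.581
grasp_force: 0.0
```

>>> servo_tool:
  commands:
    - [[0,0,0],0.18,50]
    - [[0,0,0],0.18,50]
    - [[0,0,0],0.18,50]
    - [[0,0,0],0.18,50]
    - [[0,0,0],0.18,50]
    - [[0,0,0],0.18,50]
    - [[0,0,0],0,50]

```text
time_s: 20.15
eef_pos: [0.4602, 0.2723, 0.2437]
eef_rot: [0.031, 0.949, -0.315, -0.004]
wrist_force: [-0.5, 0.3, -0.2]
opening: 0.587
grasp_force: 0.0
```

```bash
python3 -c "
from m import *
state()
c=cam('wrist');np.savez('w10.npz',**c)"
```

```text
t 20.15 tcp [0.4602 0.2723 0.2437] psi -36.69 zax [-0.0259 -0.0559 -0.9981] q [ 0.339  0.117  1.653 -0.045  1.415  2.559] op 0.587 gf 0.0 F [-0.5  0.3 -0.2]
```

>>> servo_tool:
  commands:
    - [[23.8,24.9,1.7],0,50]
    - [[23.8,24.9,1.7],0,50]
    - [[23.8,24.9,1.7],0,50]
    - [[23.8,24.9,1.7],0,50]
    - [[23.8,24.9,1.7],0,50]
    - [[23.8,24.9,1.7],0,50]
    - [[23.8,24.9,1.7],0,50]
    - [[23.8,24.9,1.7],0,50]
    - [[23.8,24.9,1.7],0,50]
    - [[23.8,24.9,1.7],0,50]
    - [[23.8,24.9,1.7],0,50]
    - [[23.8,24.9,1.7],0,50]
    - [[0,0,0],0.18,50]
    - [[0,0,0],0.18,50]
    - [[0,0,0],0.18,50]
    - [[0,0,0],0.18,50]
    - [[0,0,0],0.18,50]
    - [[0,0,0],0.18,50]
    - [[0,0,0],0.18,50]
    - [[0,0,0],0,50]

```text
time_s: 22.7
eef_pos: [0.5101, -0.1382, 0.2457]
eef_rot: [-0.026, -0.582, 0.812, -0.015]
wrist_force: [0.4, 0.1, 0.2]
opening: 0.585
grasp_force: 0.0
```

```bash
python3 -c "
from m import *
state()"
```

```text
t 22.7 tcp [ 0.5101 -0.1382  0.2457] psi -108.74 zax [-0.0244 -0.0547 -0.9982] q [-0.452  0.071  1.699 -0.061  1.37   3.029] op 0.585 gf 0.0 F [0.4 0.1 0.2]
```

>>> servo_tool:
  commands:
    - [[0,0,0],0.08,50]
    - [[0,0,0],0.15,50]
    - [[0,0,0],0,50]

```text
time_s: 23.08
eef_pos: [0.4922, -0.1685, 0.2467]
eef_rot: [-0.007, -0.505, 0.863, -0.009]
wrist_force: [0.1, 0.1, -0.4]
opening: 0.586
grasp_force: 0.0
```

```bash
python3 -c "
from m import *
state()"
```

```text
t 23.07 tcp [ 0.4922 -0.1685  0.2467] psi -119.27 zax [-0.0034 -0.0226 -0.9997] q [-0.545  0.04   1.728 -0.022  1.365  3.112] op 0.586 gf 0.0 F [ 0.1  0.1 -0.4]
```

Works: the tilt is down from 3.4° to 1.3°. One more push.

>>> servo_tool:
  commands:
    - [[0,0,0],0.09,50]
    - [[0,0,0],0,50]

```text
time_s: 23.32
eef_pos: [0.4812, -0.1844, 0.2467]
eef_rot: [0.004, -0.479, 0.878, -0.004]
wrist_force: [-0.2, 0.8, -0.3]
opening: 0.582
grasp_force: 0.0
```

Run:
```python
from m import *
state()
t=cam('top')  # lever axis measurement from top, w2, w10
w2=load('w2');w10=load('w10')
d0=np.array([-.905,.425]);n0=np.array([-d0[1],d0[0]]);g0=np.array([.5,.286])
for n,c in(('top',t),('w2',w2),('w10',w10)):
    P=cloud(c);z=P[...,2];rel=P[...,:2]-g0;a=rel@d0;l=rel@n0
    k=(z>.012)&(z<.06)&(abs(l)<.045)&(abs(a)<.22)
    arm=k&(a>-.10)&(a<.04)&(z>.024)&(abs(l)<.02)
    vx,vy,x,y=cv2.fitLine(P[arm][:,:2].astype(np.float32),cv2.DIST_HUBER,0,.01,.01).ravel()
    d=np.array([vx,vy]);d=d if d[0]<0 else -d;nn=np.array([-d[1],d[0]]);p0=np.array([x,y])
    A=(P[...,:2]-p0)@d;L=(P[...,:2]-p0)@nn
    k=(z>.012)&(z<.06)&(abs(L)<.035)&(abs(A)<.25)
    off=np.median(L[arm]);armz=np.median(z[arm])
    tip=np.percentile(A[k&(abs(L)<.012)],99.7);boss=np.percentile(A[k&(abs(L)<.014)],.3)
    w=k&(abs(L)>.012)&(abs(L)<.024)&(A>.03)&(z>.03)
    wp=np.percentile(A[w],[2,98]) if w.sum() else np.array([0,0])
    kn=k&(z>.046);
    print(n,'ang',np.degrees(np.arctan2(d[1],d[0])).round(2),'armz',armz.round(4),'tip-boss',(tip-boss).round(4),'tip@',(p0+d*tip).round(4),'boss mid@',(p0+d*(boss+.02)).round(4),'wt rel origin(tip-150)',(wp-(tip-.15)).round(4),'rel boss',(wp-(boss+.17)).round(4),'knob rel boss',(np.median(A[kn])-boss-.17).round(4) if kn.sum() else '', 'lateral span',np.percentile(L[arm],[2,98]).round(4))
```

```text
t 23.32 tcp [ 0.4812 -0.1844  0.2467] psi -122.75 zax [ 0.0102 -0.0031 -0.9999] q [-5.990e-01  2.400e-02  1.745e+00  3.000e-03  1.363e+00  3.114e+00] op 0.582 gf 0.0 F [-0.2  0.8 -0.3]
top ang 153.4 armz 0.0298 tip-boss 0.419 tip@ [0.3593 0.3543] boss mid@ [0.7161 0.1756] wt rel origin(tip-150) [0.0559 0.0865] rel boss [0.155  0.1855] knob rel boss -0.1521 lateral span [-0.0064  0.0063]
w2 ang 153.13 armz 0.0295 tip-boss 0.4186 tip@ [0.3624 0.3541] boss mid@ [0.718  0.1739] wt rel origin(tip-150) [0.0582 0.0884] rel boss [0.1568 0.187 ] knob rel boss -0.1525 lateral span [-0.0072  0.0061]
w10 ang 153.19 armz 0.0297 tip-boss 0.3141 tip@ [0.3637 0.3546] boss mid@ [0.6262 0.2219] wt rel origin(tip-150) [0.0586 0.0888] rel boss [0.0527 0.0829] knob rel boss 0.0677 lateral span [-0.0071  0.0067]
```

The tilt is now 0.6°. The lever's axis lies at 153.15°, and the weight's middle is at (0.431,0.320), giving poise ≈ 5 mm. I'll grip 44 mm on the boss side of the weight, at (0.4706,0.300). Moving there.

>>> servo_tool:
  commands:
    - [[-28.7,19.35,0],0,50]
    - [[-28.7,19.35,0],0,50]
    - [[-28.7,19.35,0],0,50]
    - [[-28.7,19.35,0],0,50]
    - [[-28.7,19.35,0],0,50]
    - [[-28.7,19.35,0],0,50]
    - [[-28.7,19.35,0],0,50]
    - [[-28.7,19.35,0],0,50]
    - [[-28.7,19.35,0],0,50]
    - [[-28.7,19.35,0],0,50]
    - [[-28.7,19.35,0],0,50]
    - [[-28.7,19.35,0],0,50]
    - [[-28.7,19.35,0],0,50]
    - [[-28.7,19.35,0],0,50]
    - [[0,0,0],-0.18,50]
    - [[0,0,0],-0.18,50]
    - [[0,0,0],-0.18,50]
    - [[0,0,0],-0.18,50]
    - [[0,0,0],-0.18,50]
    - [[0,0,0],-0.18,50]

```text
time_s: 25.88
eef_pos: [0.3284, 0.0867, 0.2613]
eef_rot: [-0.116, 0.912, -0.392, 0.007]
wrist_force: [-0.1, 0.4, -1.3]
opening: 0.586
grasp_force: 0.0
```

>>> servo_tool:
  commands:
    - [[0,0,30],-0.18,50]
    - [[0,0,30],-0.18,50]
    - [[0,0,30],-0.18,50]
    - [[0,0,30],-0.054,50]
    - [[0,0,0],0,50]

```text
time_s: 26.5
eef_pos: [0.3391, 0.1121, 0.1429]
eef_rot: [-0.11, 0.987, -0.112, 0.038]
wrist_force: [0.2, 0.1, -0.5]
opening: 0.585
grasp_force: 0.0
```

```bash
cat > lev.py <<'E'
from m import *
import sys
o,M=state();c=cam('wrist');np.savez(sys.argv[1]+'.npz',**c)
P=cloud(c);T=(P-o['eef_pos'])@M;z=P[...,2]
zl=float(sys.argv[2]); # lever axis height
k=(abs(T[...,1])<.035)&(abs(T[...,0])<.22)
arm=k&(abs(z-zl-.01)<.006)&(T[...,0]>-.2)&(abs(T[...,1])<.02)
for x in np.arange(-.1,.2,.015):
    s=arm&(abs(T[...,0]-x)<.004)
    if s.sum()>15: print('arm tx',round(x,3),s.sum(),'y',np.percentile(T[s][:,1],[2,98]).round(4),'mid',np.percentile(T[s][:,1],[2,98]).mean().round(4),'z',np.median(z[s]).round(4))
w=(abs(T[...,1])>.012)&(abs(T[...,1])<.023)&(T[...,0]<-.01)&(T[...,0]>-.12)&(z>zl+.013)&(z<zl+.025)
if w.sum(): print('weight',w.sum(),np.percentile(T[w][:,0],[1,2,50,98,99]).round(4),np.percentile(T[w][:,1],[2,98]).round(4))
kn=k&(z>zl+.026)&(z<zl+.04)&(T[...,0]<-.01)&(T[...,0]>-.1)
if kn.sum(): print('knob',kn.sum(),np.median(T[kn],0).round(4))
tp=k&(abs(T[...,1])<.005)&(abs(z-zl-.01)<.006)&(T[...,0]<0)
if tp.sum(): print('tip',np.percentile(T[tp][:,0],[.2,1]).round(4))
bs=k&(abs(T[...,1])<.01)&(abs(z-zl)<.03)&(T[...,0]>.1)&(T[...,0]<.21)
if bs.sum(): print('boss far',np.percentile(T[bs][:,0],[95,99,99.7]).round(4),'top z',np.percentile(z[bs],99).round(4))
E
python3 lev.py w11 .02
```

```text
t 26.5 tcp [0.3391 0.1121 0.1429] psi -13.27 zax [ 0.0996  0.2081 -0.973 ] q [-0.242 -0.375  2.319  0.249  1.162  1.459] op 0.585 gf 0.0 F [ 0.2  0.1 -0.5]
arm tx 0.02 28 y [-0.0064 -0.0038] mid -0.0051 z 0.0288
arm tx 0.035 38 y [-0.0122 -0.0064] mid -0.0093 z 0.0304
boss far [0.1688 0.1714 0.1721] top z 0.0015
```

The wrist sat at its limit during that travel and the tool tilted the other way (0.23 rad). Nothing was touched. I'll undo it with the same trick at the opposite limit, so I need the rows for that move.

```bash
cat > plan.py <<'E'
from m import *
def plan(target,turn,n,pre=0):
    """rows for a straight world path to target while turning about tool z (turn after shift)"""
    o,M=state();d=(np.array(target)-o['eef_pos'])/n*1000
    for i in range(n):
        v=d@M; print([[*[float(x) for x in v.round(0)]],round(turn/n,3)],end=', ')
        M=M@Ro.from_rotvec([0,0,turn/n]).as_matrix()
    print('\npsi end',np.degrees(np.arctan2(M[1,0],M[0,0])))
E
python3 -c "
from plan import *
plan([.43,-.25,.26],-3.5,20)"
```

```text
t 26.55 tcp [0.3403 0.1115 0.1443] psi -13.36 zax [ 0.1024  0.2074 -0.9729] q [-0.243 -0.377  2.317  0.249  1.163  1.46 ] op 0.585 gf 0.0 F [ 0.1 -0.3  0.2]
[[9.0, 15.0, -9.0], -0.175], [[6.0, 16.0, -9.0], -0.175], [[3.0, 17.0, -9.0], -0.175], [[0.0, 17.0, -9.0], -0.175], [[-3.0, 17.0, -9.0], -0.175], [[-6.0, 16.0, -9.0], -0.175], [[-9.0, 15.0, -9.0], -0.175], [[-11.0, 13.0, -9.0], -0.175], [[-13.0, 11.0, -9.0], -0.175], [[-15.0, 9.0, -9.0], -0.175], [[-16.0, 6.0, -9.0], -0.175], [[-17.0, 3.0, -9.0], -0.175], [[-17.0, 0.0, -9.0], -0.175], [[-17.0, -3.0, -9.0], -0.175], [[-16.0, -6.0, -9.0], -0.175], [[-15.0, -9.0, -9.0], -0.175], [[-13.0, -11.0, -9.0], -0.175], [[-11.0, -13.0, -9.0], -0.175], [[-9.0, -15.0, -9.0], -0.175], [[-6.0, -16.0, -9.0], -0.175], 
psi end -173.19870252001536
```

>>> servo_tool:
  commands:
    - [[9,15,-9],-0.175,50]
    - [[6,16,-9],-0.175,50]
    - [[3,17,-9],-0.175,50]
    - [[0,17,-9],-0.175,50]
    - [[-3,17,-9],-0.175,50]
    - [[-6,16,-9],-0.175,50]
    - [[-9,15,-9],-0.175,50]
    - [[-11,13,-9],-0.175,50]
    - [[-13,11,-9],-0.175,50]
    - [[-15,9,-9],-0.175,50]
    - [[-16,6,-9],-0.175,50]
    - [[-17,3,-9],-0.175,50]
    - [[-17,0,-9],-0.175,50]
    - [[-17,-3,-9],-0.175,50]
    - [[-16,-6,-9],-0.175,50]
    - [[-15,-9,-9],-0.175,50]
    - [[-13,-11,-9],-0.175,50]
    - [[-11,-13,-9],-0.175,50]
    - [[-9,-15,-9],-0.175,50]
    - [[-6,-16,-9],-0.175,50]

```text
time_s: 29.05
eef_pos: [0.4275, -0.2502, 0.2647]
eef_rot: [0.06, -0.067, 0.991, 0.099]
wrist_force: [0.0, -1.4, 0.4]
opening: 0.588
grasp_force: 0.0
```

```bash
python3 -c "
from m import *
state()"
```

```text
t 29.05 tcp [ 0.4275 -0.2502  0.2647] psi -172.97 zax [ 0.1065  0.2046 -0.973 ] q [-9.120e-01 -2.000e-03  1.751e+00  2.120e-01  1.493e+00 -2.645e+00] op 0.588 gf 0.0 F [ 0.  -1.4  0.4]
```

>>> servo_tool:
  commands:
    - [[0,0,0],-0.175,50]
    - [[0,0,0],-0.175,50]
    - [[0,0,0],-0.175,50]
    - [[0,0,0],-0.175,50]
    - [[0,0,0],-0.175,50]

```text
time_s: 29.68
eef_pos: [0.4922, -0.1793, 0.2806]
eef_rot: [0.049, -0.42, 0.905, 0.051]
wrist_force: [0.4, -0.3, -0.4]
opening: 0.588
grasp_force: 0.0
```

```bash
python3 -c "
from m import *
state()"
```

```text
t 29.68 tcp [ 0.4922 -0.1793  0.2806] psi -130.35 zax [ 0.0465  0.1338 -0.9899] q [-0.661  0.034  1.672  0.135  1.482 -3.117] op 0.588 gf 0.0 F [ 0.4 -0.3 -0.4]
```

>>> servo_tool:
  commands:
    - [[0,0,0],-0.175,50]
    - [[0,0,0],-0.175,50]
    - [[0,0,0],0,50]

```text
time_s: 30.05
eef_pos: [0.5338, -0.1019, 0.2875]
eef_rot: [0.02, -0.521, 0.853, 0.024]
wrist_force: [-0.4, -0.7, -0.4]
opening: 0.585
grasp_force: 0.0
```

```bash
python3 -c "
from m import *
state()"
```

```text
t 30.05 tcp [ 0.5338 -0.1019  0.2875] psi -117.16 zax [ 0.0086  0.0611 -0.9981] q [-0.443  0.07   1.616  0.059  1.475 -3.117] op 0.585 gf 0.0 F [-0.4 -0.7 -0.4]
```

>>> servo_tool:
  commands:
    - [[0,0,0],-0.14,50]
    - [[0,0,0],-0.14,50]
    - [[0,0,0],0,50]

```text
time_s: 30.42
eef_pos: [0.5546, -0.0386, 0.2871]
eef_rot: [-0.006, -0.593, 0.806, 0.002]
wrist_force: [0.0, -0.4, 0.3]
opening: 0.589
grasp_force: 0.0
```

```bash
python3 -c "
from plan import *
plan([.4706,.2999,.22],1.57,15)"
```

```text
t 30.43 tcp [ 0.5546 -0.0386  0.2871] psi -107.32 zax [-0.0127 -0.0039 -0.9999] q [-0.279  0.104  1.578 -0.007  1.47  -3.117] op 0.589 gf 0.0 F [ 0.  -0.4  0.3]
[[-20.0, 12.0, 4.0], 0.105], [[-19.0, 14.0, 4.0], 0.105], [[-17.0, 16.0, 4.0], 0.105], [[-15.0, 18.0, 4.0], 0.105], [[-13.0, 19.0, 4.0], 0.105], [[-11.0, 20.0, 4.0], 0.105], [[-9.0, 21.0, 4.0], 0.105], [[-7.0, 22.0, 4.0], 0.105], [[-4.0, 23.0, 4.0], 0.105], [[-2.0, 23.0, 4.0], 0.105], [[0.0, 23.0, 4.0], 0.105], [[3.0, 23.0, 4.0], 0.105], [[5.0, 23.0, 4.0], 0.105], [[8.0, 22.0, 4.0], 0.105], [[10.0, 21.0, 4.0], 0.105], 
psi end 162.72033574659844
```

Tilt is down to 0.8°. I'll travel to the lever, moving away from the wrist limit this time.

>>> servo_tool:
  commands:
    - [[-20,12,4],0.116,50]
    - [[-19,14,4],0.116,50]
    - [[-17,17,4],0.116,50]
    - [[-15,18,4],0.116,50]
    - [[-13,20,4],0.116,50]
    - [[-10,21,4],0.116,50]
    - [[-8,22,4],0.116,50]
    - [[-5,22,4],0.116,50]
    - [[-2,23,4],0.116,50]
    - [[0,23,4],0.116,50]
    - [[3,23,4],0.116,50]
    - [[6,23,4],0.116,50]
    - [[8,22,5],0.116,50]
    - [[11,21,5],0.116,50]
    - [[13,19,5],0.116,50]
    - [[0,0,0],0,50]

```text
time_s: 32.42
eef_pos: [0.4723, 0.3006, 0.223]
eef_rot: [-0.006, 0.235, 0.972, -0.003]
wrist_force: [0.1, 0.0, 0.5]
opening: 0.583
grasp_force: 0.0
```

```bash
sed -i "s/^P=cloud(c);T=(P-o\['eef_pos'\])@M/P=cloud(c);T=(P-o['eef_pos'])@M*np.array([-1,-1,1.])/" lev.py; python3 lev.py w12 .02
```

```text
t 32.42 tcp [0.4723 0.3006 0.223 ] psi 152.83 zax [-0.0141 -0.0036 -0.9999] q [ 0.354  0.164  1.642  0.002  1.35  -0.743] op 0.583 gf 0.0 F [0.1 0.  0.5]
arm tx -0.1 87 y [-0.0049  0.0064] mid 0.0007 z 0.0297
arm tx -0.085 69 y [-0.005   0.0052] mid 0.0001 z 0.0297
arm tx -0.07 70 y [-0.0051  0.0053] mid 0.0001 z 0.0298
arm tx -0.025 61 y [-0.0053  0.0055] mid 0.0001 z 0.0296
arm tx -0.01 62 y [-0.0066  0.0043] mid -0.0012 z 0.0297
arm tx 0.005 60 y [-0.0067  0.0043] mid -0.0012 z 0.0295
arm tx 0.02 60 y [-0.0068  0.0044] mid -0.0012 z 0.0295
arm tx 0.035 60 y [-0.0069  0.0044] mid -0.0012 z 0.0295
arm tx 0.05 57 y [-0.0069  0.0045] mid -0.0012 z 0.0296
arm tx 0.065 58 y [-0.0071  0.0045] mid -0.0013 z 0.0294
arm tx 0.08 50 y [-0.0072  0.0032] mid -0.002 z 0.0298
arm tx 0.095 48 y [-0.0073  0.0033] mid -0.002 z 0.0297
arm tx 0.11 49 y [-0.0074  0.0033] mid -0.002 z 0.0296
arm tx 0.125 73 y [-0.0101  0.006 ] mid -0.0021 z 0.0323
arm tx 0.14 81 y [-0.0103  0.006 ] mid -0.0021 z 0.0328
arm tx 0.155 56 y [-0.0117  0.0075] mid -0.0021 z 0.0351
arm tx 0.17 20 y [-0.0145  0.0083] mid -0.0031 z 0.0356
weight 454 [-0.0601 -0.0591 -0.0447 -0.0297 -0.0296] [-0.0211  0.0213]
knob 152 [-0.0447 -0.0004  0.1718]
tip [-0.1216 -0.1215]
boss far [0.1822 0.1897 0.1901] top z 0.0401
```

The lever is in line with the grip to within 1.2 mm. The weight's middle is 44.7 mm from the grasp line, so poise ≈ 7 mm and the grip falls at the balance point (lever x ≈ 28 mm). Descending and closing.

>>> servo_tool:
  commands:
    - [[0,1.2,30],-0.01,50]
    - [[0,0,35],0,50]
    - [[0,0,35],0,50]
    - [[0,0,35],0,50]
    - [[0,0,30],0,45]
    - [[0,0,23],0,40]
    - [[0,0,15],0,40]
    - [[0,0,10],0,40]
    - [[0,0,0],0,40]

```text
time_s: 33.6
eef_pos: [0.4697, 0.3008, 0.0094]
eef_rot: [-0.007, 0.23, 0.973, -0.004]
wrist_force: [0.7, -0.6, 0.1]
opening: 0.47
grasp_force: 0.0
```

>>> servo_tool:
  commands:
    - [[0,0,0],0,20]
    - [[0,0,0],0,0]
    - [[0,0,0],0,0]
    - [[0,0,0],0,0]
    - [[0,0,0],0,0]

```text
time_s: 34.22
eef_pos: [0.4704, 0.3016, 0.0107]
eef_rot: [-0.006, 0.23, 0.973, -0.003]
wrist_force: [-1.2, -0.2, 5.8]
opening: 0.119
grasp_force: 60.9
```

>>> servo_tool:
  commands:
    - [[0,0,-5],0,0]
    - [[0,0,-10],0,0]
    - [[0,0,-15],0,0]
    - [[0,0,-20],0,0]
    - [[0,0,-30],0,0]
    - [[0,0,-30],0,0]
    - [[0,0,-20],0,0]
    - [[0,0,0],0,0]

```text
time_s: 35.22
eef_pos: [0.4729, 0.3022, 0.1421]
eef_rot: [-0.004, 0.23, 0.973, -0.002]
wrist_force: [0.1, -0.7, -7.7]
opening: 0.122
grasp_force: 59.2
```

```bash
python3 lev.py w13 .15
python3 - <<'E'
from plan import *
plan([.44,.19,.17],-.35,8)
E
```

```text
t 35.23 tcp [0.4729 0.3022 0.1421] psi 153.43 zax [-0.0097 -0.0019 -1.    ] q [ 0.356  0.252  1.712  0.002  1.188 -0.751] op 0.122 gf 59.2 F [ 0.1 -0.7 -7.7]
arm tx -0.1 620 y [-0.0049  0.0064] mid 0.0008 z 0.1608
arm tx -0.085 555 y [-0.0047  0.0066] mid 0.001 z 0.1608
arm tx -0.07 549 y [-0.0048  0.0068] mid 0.001 z 0.161
arm tx -0.025 260 y [-0.005   0.0069] mid 0.001 z 0.161
arm tx -0.01 921 y [-0.0172  0.0188] mid 0.0008 z 0.161
arm tx 0.005 306 y [-0.0043  0.0063] mid 0.001 z 0.1611
arm tx 0.02 279 y [-0.0045  0.0065] mid 0.001 z 0.1611
arm tx 0.035 249 y [-0.0047  0.0061] mid 0.0007 z 0.1612
weight 3226 [-0.0605 -0.0604 -0.0463 -0.0302 -0.0299] [-0.0202  0.022 ]
knob 2241 [-0.0415  0.0008 -0.0407]
tip [-0.1153 -0.1148]
t 35.27 tcp [0.4718 0.3018 0.1404] psi 153.42 zax [-0.0124 -0.003  -0.9999] q [ 0.356  0.253  1.714  0.002  1.187 -0.751] op 0.124 gf 59.2 F [-0.3 -0.1 -7.3]
[[-3.0, -14.0, -4.0], -0.044], [[-2.0, -14.0, -4.0], -0.044], [[-1.0, -14.0, -4.0], -0.044], [[-1.0, -15.0, -4.0], -0.044], [[-0.0, -15.0, -4.0], -0.044], [[1.0, -15.0, -4.0], -0.044], [[1.0, -15.0, -4.0], -0.044], [[2.0, -14.0, -4.0], -0.044], 
psi end 173.47788076436754
```

The lever is held level at its balance point (59 N). It ends with the TCP at about (0.4742,-0.1847,0.158). I'll carry it in two legs, pulled in towards the robot, at z 0.175.

Run:
```python
from plan import *
plan([.44,.06,.175],-.385,10)
```

```text
t 35.27 tcp [0.4718 0.3018 0.1404] psi 153.42 zax [-0.0124 -0.003  -0.9999] q [ 0.356  0.253  1.714  0.002  1.187 -0.751] op 0.124 gf 59.2 F [-0.3 -0.1 -7.3]
[[-8.0, -23.0, -3.0], -0.038], [[-7.0, -23.0, -3.0], -0.038], [[-6.0, -24.0, -3.0], -0.038], [[-5.0, -24.0, -3.0], -0.038], [[-4.0, -24.0, -3.0], -0.038], [[-3.0, -24.0, -3.0], -0.038], [[-2.0, -24.0, -3.0], -0.038], [[-2.0, -24.0, -3.0], -0.038], [[-1.0, -24.0, -3.0], -0.038], [[0.0, -24.0, -3.0], -0.038], 
psi end 175.48336187144557
```

>>> servo_tool:
  commands:
    - [[-4,-12,-6],-0.02,0]
    - [[-8,-23,-4],-0.038,0]
    - [[-7,-23,-4],-0.038,0]
    - [[-6,-24,-4],-0.038,0]
    - [[-5,-24,-4],-0.038,0]
    - [[-4,-24,-4],-0.038,0]
    - [[-3,-24,-3],-0.038,0]
    - [[-2,-24,-3],-0.038,0]
    - [[-2,-24,-3],-0.038,0]
    - [[-1,-24,0],-0.038,0]
    - [[0,-12,0],-0.02,0]

```text
time_s: 36.65
eef_pos: [0.4423, 0.0595, 0.1745]
eef_rot: [-0.008, 0.041, 0.999, -0.002]
wrist_force: [0.7, 0.6, -6.6]
opening: 0.121
grasp_force: 59.4
```

Run:
```python
from plan import *
plan([.4742,-.1847,.178],-.385,10)
```

```text
t 36.65 tcp [0.4423 0.0595 0.1745] psi 175.3 zax [-0.0167 -0.0036 -0.9999] q [-0.129 -0.041  1.962 -0.006  1.237 -1.616] op 0.121 gf 59.4 F [ 0.7  0.6 -6.6]
[[-5.0, -24.0, -0.0], -0.038], [[-4.0, -24.0, -0.0], -0.038], [[-3.0, -24.0, -0.0], -0.038], [[-2.0, -25.0, -0.0], -0.038], [[-1.0, -25.0, -0.0], -0.038], [[-0.0, -25.0, -0.0], -0.038], [[0.0, -25.0, -0.0], -0.038], [[1.0, -25.0, -0.0], -0.038], [[2.0, -25.0, -0.0], -0.038], [[3.0, -24.0, -0.0], -0.038], 
psi end -162.64133692953493
```

>>> servo_tool:
  commands:
    - [[-2,-12,0],-0.02,0]
    - [[-5,-24,0],-0.038,0]
    - [[-4,-24,0],-0.038,0]
    - [[-3,-24,0],-0.038,0]
    - [[-2,-25,0],-0.038,0]
    - [[-1,-25,0],-0.038,0]
    - [[0,-25,0],-0.04,0]
    - [[0,-25,0],-0.04,0]
    - [[1,-25,0],-0.04,0]
    - [[2,-24,0],-0.04,0]
    - [[2,-13,0],-0.02,0]
    - [[0,0,0],0,0]

```text
time_s: 38.15
eef_pos: [0.4779, -0.1848, 0.1749]
eef_rot: [-0.008, -0.153, 0.988, 0.0]
wrist_force: [-0.3, 0.4, -6.9]
opening: 0.126
grasp_force: 59.5
```

Run:
```python
from m import *
o,M=state();p=(o['eef_pos'][:2]-c0)@R2;print('tcp press0',p)
for n in('wrist','top','side'):
    c=cam(n);np.savez('f_%s.npz'%n,**c);P=cloud(c);b=(P[...,:2]-c0)@R2;z=P[...,2]
    arm=(z>.175)&(z<.21)&(abs(b[...,1]-p[1])<.03)&(b[...,0]>-.03)&(b[...,0]<.05)
    bs=(z>.13)&(z<.225)&(abs(b[...,1]-p[1])<.03)&(b[...,0]>.05)&(b[...,0]<.115)
    for nm,k in(('arm',arm),('boss',bs)):
        if k.sum()>10:
            q=np.percentile(b[k],[1,99],axis=0);print(n,nm,k.sum(),q.round(4).tolist(),'z',np.percentile(z[k],[1,50,99]).round(4))
    fk=(z>.1)&(z<.122)&(abs(b[...,0]-.08)<.03)&(abs(b[...,1])<.035)
    if fk.sum()>10:print(n,'fork',fk.sum(),np.percentile(b[fk],[1,99],axis=0).round(4).tolist())
t=load('f_top')
im=t['color'][120:260,200:360,::-1];s=load('f_side')['color'][120:280,190:350,::-1]
cv2.imwrite('pics/fin.png',np.hstack([cv2.resize(im,(400,350),interpolation=cv2.INTER_CUBIC),cv2.resize(s,(400,350),interpolation=cv2.INTER_CUBIC)]))
```

```text
t 38.15 tcp [ 0.4779 -0.1848  0.1749] psi -162.44 zax [-0.0162 -0.0023 -0.9999] q [-0.594  0.11   1.806 -0.012  1.238 -2.467] op 0.126 gf 59.5 F [-0.3  0.4 -6.9]
tcp press0 [-0.09491922 -0.00019427]
top arm 149 [[-0.029, -0.0075], [0.0492, 0.0092]] z [0.1767 0.1934 0.1994]
top boss 146 [[0.0506, -0.0116], [0.0993, 0.0125]] z [0.1701 0.1982 0.2062]
top fork 35 [[0.0616, 0.0151], [0.0939, 0.0231]]
side arm 200 [[-0.0277, -0.0101], [0.0493, 0.0072]] z [0.1754 0.1901 0.1972]
side boss 195 [[0.0503, -0.0138], [0.1001, 0.0115]] z [0.1646 0.1909 0.2019]
side fork 96 [[0.0613, -0.0243], [0.0936, 0.0213]]
```

View pics/fin.png

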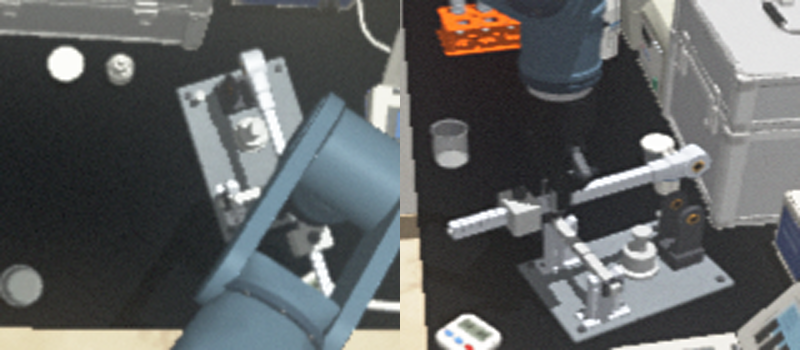

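The picture (left: top, right: side) shows the lever over the press, in line. The boss at (255,65) / (690,160) is above the fork at (685,210), the weight at (525,210) is out past the seated bar, and the bystanders are in place. I'll come back 2 mm and lower 17 mm.

>>> servo_tool:
  commands:
    - [[1,0.5,5],0,0]
    - [[1,0.5,5],0,0]
    - [[0,0,5],0,0]
    - [[0,0,2],0,0]
    - [[0,0,0],0,0]
    - [[0,0,0],0,0]
    - [[0,0,0],0,0]

```text
time_s: 39.17
eef_pos: [0.4764, -0.1844, 0.1594]
eef_rot: [-0.007, -0.153, 0.988, -0.001]
wrist_force: [-0.6, 0.6, -6.9]
opening: 0.121
grasp_force: 59.5
```

Run:
```python
from m import *
o,M=state();p=(o['eef_pos'][:2]-c0)@R2;print('tcp press0',p)
for n in('wrist','top','side'):
    c=cam(n);P=cloud(c);b=(P[...,:2]-c0)@R2;z=P[...,2];l=abs(b[...,1]-p[1])
    for x in(-.2,-.185,-.12,-.08,-.06,-.04,-.02,0,.02,.04):
        k=(l<.005)&(abs(b[...,0]-x)<.006)&(z>.16)&(z<.2)
        if k.sum()>4:print(n,x,k.sum(),'topz',np.percentile(z[k],75).round(4),'y',np.median(b[k][:,1]).round(4))
    k=(l<.02)&(z>.12)&(z<.21)&(b[...,0]>.05)&(b[...,0]<.115)
    if k.sum()>10:q=np.percentile(b[k],[1,99],axis=0);print(n,'boss far-20',(q[1,0]-.02).round(4),'y',q[:,1].mean().round(4),'top',np.percentile(z[k],99).round(4))
    k=(z>.08)&(z<.1)&(abs(b[...,0]+.061)<.006)&(abs(b[...,1])<.085)
    if k.sum()>10:print(n,'bar z',np.median(z[k]).round(4),k.sum())
```

```text
t 39.17 tcp [ 0.4764 -0.1844  0.1594] psi -162.35 zax [-0.0139 -0.0039 -0.9999] q [-0.595  0.123  1.824 -0.012  1.203 -2.47 ] op 0.121 gf 59.5 F [-0.6  0.6 -6.9]
tcp press0 [-0.09624792  0.000675  ]
wrist -0.2 799 topz 0.1795 y 0.0005
wrist -0.185 736 topz 0.1793 y 0.0005
wrist -0.12 352 topz 0.1789 y 0.0007
wrist -0.08 364 topz 0.1788 y 0.0008
wrist -0.06 316 topz 0.1787 y 0.0008
wrist bar z 0.0899 1406
top -0.2 14 topz 0.1813 y 0.0009
top -0.185 13 topz 0.1806 y 0.0001
top -0.02 14 topz 0.1797 y 0.0
top 0 14 topz 0.1797 y 0.0011
top 0.02 13 topz 0.1803 y 0.0018
top 0.04 14 topz 0.1817 y 0.0014
top boss far-20 0.0775 y 0.0014 top 0.1916
top bar z 0.0904 59
side -0.2 12 topz 0.1776 y 0.0002
side -0.185 11 topz 0.1781 y -0.0003
side -0.12 5 topz 0.1773 y 0.001
side -0.04 9 topz 0.1765 y 0.0019
side -0.02 13 topz 0.1774 y -0.003
side 0 13 topz 0.1764 y -0.0016
side 0.02 11 topz 0.1762 y -0.0016
side 0.04 11 topz 0.1798 y -0.0005
side boss far-20 0.0787 y -0.0019 top 0.1875
side bar z 0.0878 141
```

Level to about 0.005 rad, with the boss within 2 mm of straight above the slot, about 31 mm clear of it, and the bar still seated. Handing in.

```bash
python3 -c "
from bench import ctrl
print(ctrl.hand_in())"
```

```text
the job is handed in; nothing more can be done
None
```

The job is handed in, with no verdict shown: by my last measurements the rest bar lies flat in both notches, and the lever is held level at its balance point with its boss within about 2 mm of straight above the fork slot and about 31 mm clear.

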